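# Gauge a drilled hole and present the gauge to the reader

## Robot

A 6-joint arm with a two-finger parallel gripper is mounted at the origin on the work surface. World frame = base frame: x ahead of the robot, y to its left, z up, the work surface at z = 0. Lengths are in mm, angles in rad, forces in N, time in s.
With the tool pointing down it reaches from about 350 to 800 mm from the base axis. Payload 7.3 kg.
Tool frame: the origin (TCP) lies on the mounting face of the last link; the fingertips stand 173 mm ahead of it and the grasp point (between the pads) lies 155 mm ahead of it; z points along the fingers, x is the direction in which the jaws open and shut, and the axes are right-handed (so a half turn about z gives the same grasp; the last joint's range is limited). The gripper opens to 85 mm and grips with 20 to 120 N. Pads are 22 mm wide; open, the fingers measure 114 mm over their backs; the gripper's body (76 mm by 85 mm) begins 54 mm behind the grasp point. The pads swing forward as they close: fully open they stand 13 mm farther back than shut.
Start: joints at [1.012, 0.342, 1.524, -0, 1.275, -0.146], TCP at [210.596, 480.913, 404.722] pointing down, gripper open.
Joint ranges: [-2.53, 2.53], [-0.77, 2.02], [0.04, 2.7], [-1, 4.14], [0.28, 2.66], [-3.11, 3.11]. Speed limits (rad/s): [2.57, 2.57, 3.14, 3.14, 3.14, 3.14].

## Interface

Orientations are given as a unit quaternion [w, x, y, z].
In Python, from workcell import r gives the robot as it stands.
- The arm moves only by the tool step_arm, never from a script. Its argument "rows" is text: rows parted by semicolons, each of 7 numbers parted by spaces: the shift along the world's x, y, z in mm, then the turn, a rotation vector about the world's x, y, z in degrees, then the opening in per cent of the stroke, from 0 (shut) to 100 (fully open). A call has 1 to 12 rows; each row shifts and turns the pose as measured when the row begins; what a row does not reach is not made up. A row lasts 1/10 s, in which the tool goes at most 50 mm and 8.59 degrees, less where a joint would pass 70% of its speed; a pose out of reach is approached as far as the arm can. A call is refused whole if a number of a shift passes 50 or a number of a turn 8.59, either way. A call with a gripper value outside its range is refused whole. The fingers move at their own pace and stop on an object; the grip force is fixed at half the most. Time passes only in rows, so rows that do not move let the fingers close. It gives the time, the measured TCP pose, the force and the opening at its end, in the units of the state.
- r.sense(): the state, without advancing time (a new reading comes with each control period).
- r.read_camera(name): name is "side" or "top" or "wrist"; returns the picture (420x560x3 uint8, red, green, blue); there is no depth.
- r.get_calibration(name): a dict with "K" (3x3 intrinsics, pixels), "distortion" ([k1, k2, p1, p2, k3] as OpenCV has them; the pictures are not rectified), "R" (3x3) and "t" (3): a world point X has camera coordinates R X + t. Camera axes: x right, y down, z forward; pixel columns grow to the right and rows downward; lengths in mm; the calibration is good to about 2 mm. A picture is of the moment at which its call begins: read the wrist's pose just before it. get_calibration takes no time and is no camera call; for the wrist camera it gives the pose at the moment of the call.
- r.job_done(): hands the job in, once; it reports no verdict.
The state is a dict: "time_s": time; "qpos": joint angles; "qd": joint speeds; "tau": joint torques, N m; "ee_pos": TCP position; "eef_rot": TCP orientation; "ft_force": force on the tool from outside, world axes, zero at the start; "ft_torque": the same for the moment, N m; "grip_width": opening from 0.0 (shut) to 1.0 (fully open).
Only numpy, scipy, OpenCV 4.12 (cv2) and the standard library are available. Lean on these libraries where they do the work, as an engineer would, in place of code of your own. Each camera call takes 0.05 s, during which the arm holds its last target.

## Task

Get the depth reader ready by pressing its green, then yellow, then blue button fully down, one at a time. Then take the gauge rod off its rack by the red grip, push it into the guide tube until the brass collar stops against the mouth, and draw it right out again. Finish while still holding the rod level in the reader's gate, its tip midway between the two orange eyes and pointing in the reader's forward direction (away from its button row), touching nothing but your fingers; leave the glue bottle, wood offcut and screwdriver where they are.

Things in the scene. Friction and masses are not known exactly. Their poses are not given: they have to be found in the camera images.
- gauge: Gauge rod, 140 g, loose, level on the rack. Origin: on its axis, mid grip; x along the axis to the tip, z up. Red flat-sided grip 20 mm wide (y), 24 high, x = -45 to 42 mm; brass collar 32 mm diameter, x = 42 to 50; steel rod 8 mm diameter to the tip at x = 130. Balances about 11 mm ahead of the origin. Pinch across y from above (free from x = -33 to 42) and lift straight up.
- gauge_tip (a point): Tip of the gauge rod, on the axis, 130 mm ahead of the gauge origin.
- gauge_collar (a point): Centre of the collar's front face, on the axis, 50 mm ahead of the gauge origin (80 mm behind the tip).
- rack: Fixed wooden rack, base 160 x 50 x 12 mm. Origin on the table below the gauge origin; x as the gauge's x at the start. U saddles, open above, at x = -39 mm (65 mm high, under the grip's end) and x = 80 mm (71 mm high, under the rod). The gauge axis rests 65 mm above the table.
- guide: Fixed pine rail (160 x 70 x 80 mm, top 150 mm high) on dark bearers 100 mm wide, with a steel guide tube in its near end. Origin on the table below the tube's mouth; x runs horizontally into the tube, z up. The tube stands 45 mm out of the rail (rail from x = 45 to 205 mm).
- guide_mouth (a point): Centre of the guide tube's mouth, 110 mm above the table; axes as the guide: x into the tube. Rim 34 mm outer diameter, 24 mm clear, funnelling over 8 to 10 mm to a level bore of 12 mm diameter, 95 mm deep altogether. The collar's front face meets the rim here when the gauge is fully in (80 mm of rod inside).
- reader: Fixed grey console 150 (x) x 270 (y) x 40 mm high. Origin on the table under its centre; x is its forward direction, from the button row (at x = -35 mm) to the gate, z up. Three buttons stand at y = 0, -50 and -100 mm, the colours in any order.
- reader_gate (a point): Reading point of the gate: midway between two orange eyes, 145 mm above the table, at x = 45, y = 85 mm of the reader; axes as the reader. The gate's two black posts (16 mm in x, 10 mm in y, to 163 mm above the table) leave 52 mm clear between them in y; open above and along x.
- btn_green_top (a point): Centre of the top of the green push button (cap 26 mm diameter, moves straight down; unpressed height as read).
- btn_green (a joint): Travel of the green button: 0 up, 0.006 m fully down (spring, 4.5 N fully down, springs back).
- btn_yellow_top (a point): Centre of the top of the yellow push button (cap 26 mm diameter, moves straight down; unpressed height as read).
- btn_yellow (a joint): Travel of the yellow button: 0 up, 0.006 m fully down (spring, 4.5 N fully down, springs back).
- btn_blue_top (a point): Centre of the top of the blue push button (cap 26 mm diameter, moves straight down; unpressed height as read).
- btn_blue (a joint): Travel of the blue button: 0 up, 0.006 m fully down (spring, 4.5 N fully down, springs back).
- glue: Bystander: glue bottle, 48 mm diameter, 110 mm high, origin under its centre. Leave alone.
- offcut: Bystander: pine offcut 90 x 60 x 35 mm, origin under its centre. Leave alone.
- driver: Bystander: orange screwdriver 170 mm long lying on the table, about 30 mm high. Leave alone.
Things that resemble listed ones, but are neither listed nor needed, are in the scene too. Of the things shaped like the guide, the pine one is meant. What is shaped like the gauge but turquoise is not meant.

How it is judged:
By the outcome, as a careful person would: the job done as asked, in the order asked, and still so for the second after the job is handed in, while the arm keeps its last pose, push and grip.
It also fails if it takes over 72 s, if anything falls off the work surface, if the arm or the gripper's body presses on something with over 40 N, if the wrist force passes 120 N, or if a joint passes its speed limit or range.

## Working session

There is one attempt and no reset: what is moved stays moved. The work goes in short steps, Python scripts to look and compute and a tool call to move; the robot and the scene stay as the last step left them, time stands still between calls to the robot, and variables do not carry over. Pictures are saved under pics/ and viewed, and the job is handed in when it is done.

Besides the shell and the picture viewer there is one more tool, called after "Call:" in YAML: its name, and indented under it one key for each argument. step_arm: Moves the arm, as the interface text tells. Its arguments: {"type":"object","properties":{"rows":{"type":"string"}},"required":["rows"]}

```bash
mkdir -p pics; ls
python3 - <<'E'
from workcell import r
import cv2
print(r.sense())
for n in ("side","top","wrist"):
    c=r.get_calibration(n); im=r.read_camera(n)
    cv2.imwrite(f"pics/{n}0.png",im[:,:,::-1])
    print(n,c)
E
```

```text
pics
{'time_s': 0.0, 'qpos': array([ 1.01203402e+00,  3.42719014e-01,  1.52504565e+00,  1.44708062e-05,
        1.27539956e+00, -1.45999051e-01]), 'qd': array([-2.54316887e-05, -9.11276248e-04, -7.81845846e-04,  1.31567013e-03,
        1.88308411e-03, -5.81297073e-05]), 'tau': array([-2.45403375e-03, -4.33662415e+01, -2.46009117e+01, -4.79490373e-04,
        7.88896519e-03, -1.90918666e-05]), 'ee_pos': array([210.49962883, 480.7946042 , 404.01768315]), 'eef_rot': array([ 3.23442082e-04,  8.37002105e-01,  5.47199104e-01, -7.16161971e-04]), 'ft_force': array([ 0.14827455,  0.92224336, -0.24689715]), 'ft_torque': array([ 0.04157059, -0.01645867,  0.01071761]), 'grip_width': 0.9968843094197413}
side {'K': array([[488.40112419,   0.        , 273.26928298],
       [  0.        , 488.40112419, 212.79622554],
       [  0.        ,   0.        ,   1.        ]]), 'distortion': array([-0.14196352,  0.        ,  0.        ,  0.        ,  0.        ]), 'R': array([[-0.71373364, -0.70017413, -0.01845224],
       [-0.508557  ,  0.5361608 , -0.67372203],
       [ 0.4816161 , -0.47147406, -0.73875445
[... 322 characters left out ...]
array([[ 9.60105513e-04, -9.99874756e-01, -1.57971775e-02],
       [-9.83864797e-01,  1.88179460e-03, -1.78903664e-01],
       [ 1.78910984e-01,  1.57140532e-02, -9.83739767e-01]]), 't': array([ -24.1957998 ,  431.61914644, 1092.16794546])}
wrist {'K': array([[355.24589209,   0.        , 280.97594723],
       [  0.        , 355.24589209, 210.58734411],
       [  0.        ,   0.        ,   1.        ]]), 'distortion': array([0.01475304, 0.        , 0.        , 0.        , 0.        ]), 'R': array([[ 0.40193564,  0.91566649, -0.00161663],
       [ 0.86969462, -0.38120251,  0.31355368],
       [ 0.28649433, -0.12743437, -0.9495691 ]]), 't': array([-525.15842057,  -40.21782004,  382.39372827])}
```

View pics/side0.png

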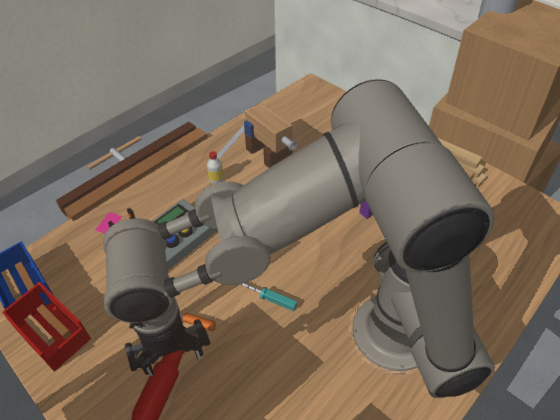

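View pics/top0.png

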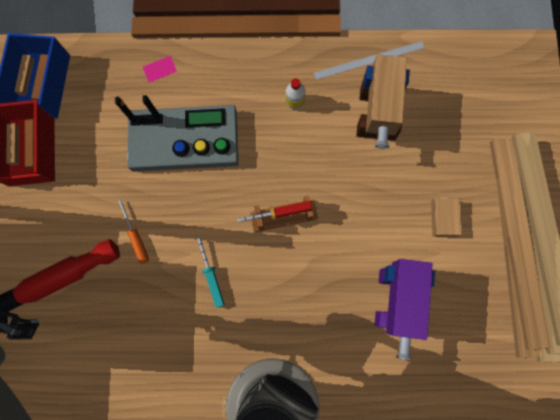

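View pics/wrist0.png

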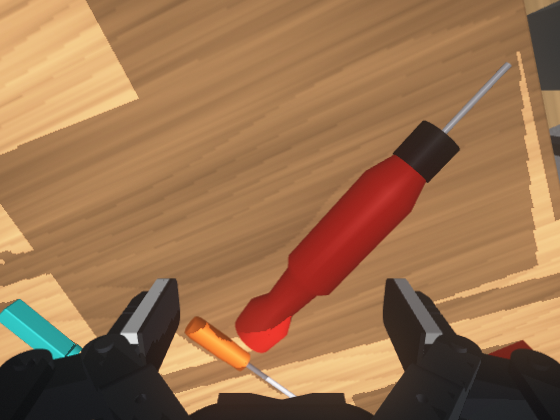

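The top view shows the reader at about (182,137), with buttons blue (180,148), yellow (201,146) and green (222,146). The gauge is at (280,211) with its tip to the left. The pine guide's mouth is at about (383,143). I'll zoom in and measure.

```bash
python3 - <<'E'
import cv2
im=cv2.imread("pics/top0.png")
cv2.imwrite("pics/z1.png",cv2.resize(im[85:235,110:330],None,fx=3.6,fy=3.6,interpolation=cv2.INTER_CUBIC))
cv2.imwrite("pics/z2.png",cv2.resize(im[35:165,340:430],None,fx=4.5,fy=4.5,interpolation=cv2.INTER_CUBIC))
E
cat > h.py <<'E'
import numpy as np, cv2
from workcell import r
def ray(c,uv):
    p=cv2.undistortPoints(np.array([[uv]],float),c["K"],c["distortion"])[0,0]
    d=c["R"].T@np.array([p[0],p[1],1.]); o=-c["R"].T@c["t"]
    return o,d
def onz(c,uv,z):
    o,d=ray(c,uv); return o+d*(z-o[2])/d[2]
def proj(c,X):
    rv=cv2.Rodrigues(c["R"])[0]
    return cv2.projectPoints(np.array(X,float).reshape(-1,1,3),rv,c["t"],c["K"],c["distortion"])[0].reshape(-1,2)
def two(c1,u1,c2,u2):
    o1,d1=ray(c1,u1);o2,d2=ray(c2,u2)
    A=np.stack([d1,-d2],1);s=np.linalg.lstsq(A,o2-o1,rcond=None)[0]
    a,b=o1+d1*s[0],o2+d2*s[1]
    return (a+b)/2,np.linalg.norm(a-b)
E
```

```text
(no output)
```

View pics/z1.png

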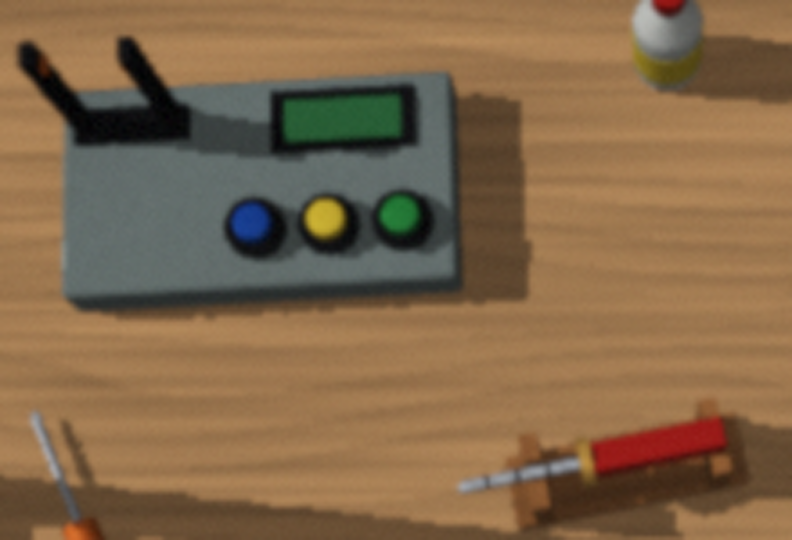

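View pics/z2.png

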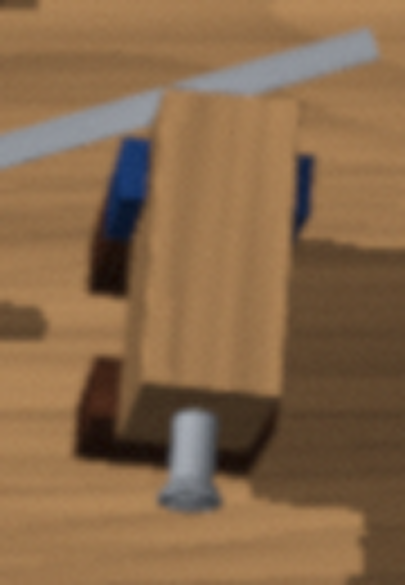

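Run:
```python
from h import *
c=r.get_calibration("top")
Z1=lambda X,Y:(110+(X+.5)/3.6-.5,85+(Y+.5)/3.6-.5)
Z2=lambda X,Y:(340+(X+.5)/4.5-.5,35+(Y+.5)/4.5-.5)
np.set_printoptions(precision=1,suppress=True)
P=[onz(c,Z1(*q),40) for q in((72,92),(450,73),(460,277),(65,293))]
for p in P:print("reader corner",p)
m=sum(P)/4
print("centre",m,"yaw from sides",[np.degrees(np.arctan2(-(a-b)[0],(a-b)[1])) for a,b in((P[0],P[1]),(P[3],P[2]))])
for n,q in dict(b=(250,221),y=(325,217),g=(401,214)).items():
    for z in (55,65): print(n,z,onz(c,Z1(*q),z))
print("tip",onz(c,Z1(460,488),65)); 
a=onz(c,Z1(590,460),65);b=onz(c,Z1(723,434),77); print("collar,gripend",a,b)
print("rail top corners",[onz(c,Z2(*q),150) for q in((163,92),(300,98),(280,396),(140,383))])
print("mouth",onz(c,Z2(190,495),110))
t=r.get_calibration("side")
print(proj(t,[[*m[:2],40]]))
```

```text
reader corner [705.8 359.2  40. ]
reader corner [717.7  96.9  40. ]
reader corner [571.2  87.2  40. ]
reader corner [561.3 355.1  40. ]
centre [639.  224.6  40. ] yaw from sides [np.float64(2.5897817191102286), np.float64(2.1221017087045473)]
b 55 [606.4 227.5  55. ]
b 65 [602.9 225.   65. ]
y 55 [608.9 177.   55. ]
y 65 [605.4 175.   65. ]
g 55 [610.7 125.9  55. ]
g 65 [607.2 124.4  65. ]
tip [422.3  81.6  65. ]
collar,gripend [440.4  -2.1  65. ] [454.9 -87.5  77. ]
rail top corners [array([ 788.6, -236.6,  150. ]), array([ 785. , -305.7,  150. ]), array([ 625.7, -288.2,  150. ]), array([ 632.7, -219.7,  150. ])]
mouth [ 588.7 -250.1  110. ]
[[164.  235.4]]
```

Run:
```python
from h import *
from scipy.spatial.transform import Rotation as Ro
c=r.get_calibration("wrist");s=r.sense()
q=s["eef_rot"];T=Ro.from_quat([q[1],q[2],q[3],q[0]])
o=-c["R"].T@c["t"]
print("cam in tool",T.inv().apply(o-s["ee_pos"]),"view dir in tool",T.inv().apply(c["R"][2]),T.as_matrix())
```

```text
cam in tool [  0.98076724 -81.23336356  29.2640065 ] view dir in tool [-5.31213637e-04  3.13747851e-01  9.49506190e-01] [[ 4.01211972e-01  9.15985042e-01 -5.97095132e-04]
 [ 9.15984582e-01 -4.01212380e-01 -9.33541412e-04]
 [-1.09467193e-03 -1.72381944e-04 -9.99999386e-01]]
```

Call:
step_arm:
  rows: "45 -30 0 0 0 -6.5 0;45 -30 0 0 0 -6.5 0;45 -30 0 0 0 -6.5 0;45 -30 0 0 0 -6.5 0;45 -30 0 0 0 -6.5 0;45 -30 0 0 0 -6.5 0;45 -30 0 0 0 -6.5 0;45 -30 0 0 0 -6.5 0;30 -20 0 0 0 -4 0;0 0 0 0 0 0 0;0 0 0 0 0 0 0"

```text
time_s: 1.25
ee_pos: [579.3, 229.8, 400.0]
eef_rot: [-0.0, 0.997, 0.072, -0.003]
ft_force: [-0.8, 0.1, -0.6]
grip_width: 0.0
```

```bash
cat > snap.py <<'E'
import sys,pickle
from h import *
n,cam=sys.argv[1],sys.argv[2]
c=r.get_calibration(cam);im=r.read_camera(cam)
cv2.imwrite(f"pics/{n}.png",im[:,:,::-1]);pickle.dump(c,open(f"pics/{n}.pkl","wb"))
s=r.sense();print(s["time_s"],s["ee_pos"],s["eef_rot"])
E
python3 snap.py w1 wrist; python3 snap.py s1 side
```

```text
1.3 [579.11574811 230.00695305 399.94320031] [-2.85119571e-04  9.97350573e-01  7.26846676e-02 -2.94817066e-03]
1.35 [578.53593609 230.66774714 400.28926016] [-4.06026850e-04  9.97305858e-01  7.32977583e-02 -2.88101624e-03]
```

View pics/w1.png

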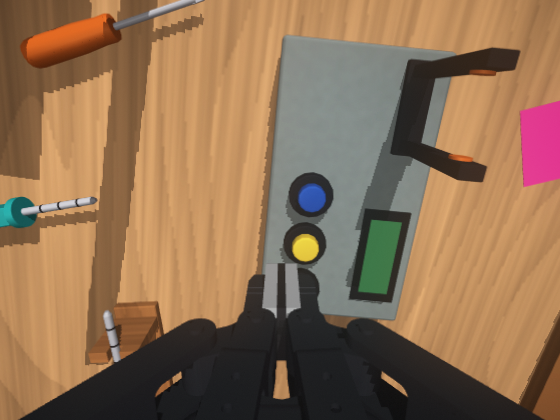

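View pics/s1.png

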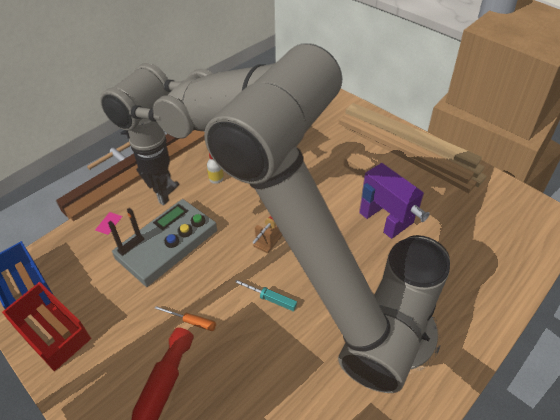

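The wrist view shows blue (312,198), yellow (305,247) and the gate eyes (483,72) and (461,158). The side view shows all three buttons. I'll triangulate from these.

```bash
cat > blobs.py <<'E'
from h import *
import pickle
def blobs(name,lo,hi,roi=None,mn=6):
    im=cv2.imread(f"pics/{name}.png");h=cv2.cvtColor(im,cv2.COLOR_BGR2HSV)
    m=cv2.inRange(h,lo,hi)
    if roi: 
        k=np.zeros_like(m);x0,y0,x1,y1=roi;k[y0:y1,x0:x1]=255;m&=k
    n,_,st,ce=cv2.connectedComponentsWithStats(m)
    return [(ce[i].round(1),st[i].tolist()) for i in range(1,n) if st[i][4]>=mn]
COL=dict(blue=((105,150,60),(125,255,255)),yellow=((22,150,110),(32,255,255)),green=((55,120,60),(75,255,255)),orange=((5,190,90),(14,255,255)))
E
python3 - <<'E'
from blobs import *
for n,roi in(("w1",(250,30,540,320)),("s1",(100,190,225,290)),("top0",(110,85,245,175))):
    for k,v in COL.items(): print(n,k,blobs(n,*v,roi))
E
```

```text
w1 blue [(array([311.6, 197.4]), [298, 184, 28, 28, 616])]
w1 yellow [(array([305. , 247.2]), [292, 234, 27, 28, 597])]
w1 green [(array([374.2, 256.7]), [359, 220, 32, 73, 1316])]
w1 orange [(array([483.7,  71.7]), [472, 70, 24, 5, 79]), (array([460.8, 157.8]), [449, 155, 23, 7, 105])]
s1 blue [(array([170.2, 237.7]), [167, 235, 7, 6, 32])]
s1 yellow [(array([184. , 227.9]), [180, 225, 9, 7, 53])]
s1 green [(array([196.4, 217.4]), [193, 215, 8, 6, 30])]
s1 orange []
top0 blue [(array([179. , 146.2]), [174, 141, 11, 11, 98])]
top0 yellow [(array([199.6, 144.9]), [195, 140, 10, 11, 87])]
top0 green [(array([204.6, 117.3]), [189, 111, 32, 13, 362]), (array([220.2, 143.9]), [215, 139, 11, 11, 95])]
top0 orange []
```

Run:
```python
from blobs import *
np.set_printoptions(precision=1,suppress=True)
w=pickle.load(open("pics/w1.pkl","rb"));t=r.get_calibration("top");s=r.get_calibration("side")
B=dict(b=((311.6,197.4),(179,146.2),(170.2,237.2)),y=((305,247.2),(199.6,144.9),(184,227.9)),g=(None,(220.2,143.9),(196.4,217.2)))
for k,(a,b,d) in B.items():
    if a: print(k,"wt",*two(w,a,t,b),"ws",*two(w,a,s,d), onz(w,a,62))
    print(k,"ts",*two(t,b,s,d), onz(t,b,62))
print("eyes",onz(w,(483.7,71.7),145),onz(w,(460.8,157.8),145))
# console corners in wrist
for q in((285,36),(456,52),(264,305),(395,319)): print(q,onz(w,q,40))
```

```text
b wt [605.1 226.2  60. ] 1.727081396528801 ws [605.9 224.6  59. ] 1.8812967928731772 [605.6 226.3  62. ]
b ts [602.7 225.4  63.4] 0.6277150066605471 [603.5 225.9  62. ]
y wt [607.5 176.6  60.3] 0.9433656794798385 ws [608.9 173.1  53.5] 0.4949690381604791 [607.8 177.1  62. ]
y ts [606.  175.9  59.3] 3.1324954898099366 [606.5 176.4  62. ]
g ts [608.3 126.6  62.2] 0.7687247366360125 [608.7 126.8  62. ]
eyes [682.1 339.4 145. ] [684.3 288.5 145. ]
(285, 36) [562.1 356.2  40. ]
(456, 52) [707.4 364.4  40. ]
(264, 305) [578.2  94.4  40. ]
(395, 319) [721.   98.3  40. ]
```

Call:
step_arm:
  rows: "10 -35 -20 0 0 0 0;10 -35 -30 0 0 0 0;10 -34 -40 0 0 0 0;0 0 -30 0 0 0 0;0 0 -15 0 0 0 0;0 0 0 0 0 0 0;0 0 0 0 0 0 0"

```text
time_s: 2.05
ee_pos: [602.2, 133.9, 266.6]
eef_rot: [-0.002, 0.997, 0.083, -0.0]
ft_force: [0.6, 0.3, 0.0]
grip_width: 0.001
```

```bash
python3 -c "
from h import *
s=r.sense();print(s['ee_pos'],s['ft_force'],s['eef_rot'])"
```

```text
[602.17991409 133.90801407 266.63027754] [0.5706679 0.3188494 0.0278297] [-1.84670199e-03  9.96560290e-01  8.28502141e-02 -1.41316395e-04]
```

Call:
step_arm:
  rows: "6 -7 -8 0 0 0 0;0 0 -6 0 0 0 0;0 0 0 0 0 0 0;0 0 -8 0 0 0 0;0 0 -6 0 0 0 0;0 0 0 0 0 0 0"

```text
time_s: 2.65
ee_pos: [608.9, 128.7, 240.7]
eef_rot: [-0.002, 0.996, 0.085, 0.003]
ft_force: [0.4, -0.1, -0.3]
grip_width: 0.003
```

Call:
step_arm:
  rows: "-0.5 -2 -3 0 0 0 0;0 0 -3 0 0 0 0;0 0 -2 0 0 0 0"

```text
time_s: 2.95
ee_pos: [608.4, 126.5, 232.5]
eef_rot: [-0.002, 0.996, 0.085, 0.004]
ft_force: [-0.9, 0.3, 2.6]
grip_width: 0.0
```

Call:
step_arm:
  rows: "0 0 -2 0 0 0 0;0 0 -2 0 0 0 0"

```text
time_s: 3.15
ee_pos: [608.4, 126.5, 229.2]
eef_rot: [-0.002, 0.996, 0.085, 0.004]
ft_force: [-5.5, 0.0, 19.1]
grip_width: 0.002
```

Call:
step_arm:
  rows: "0 0 -2 0 0 0 0"

```text
time_s: 3.25
ee_pos: [608.4, 126.5, 229.1]
eef_rot: [-0.002, 0.996, 0.085, 0.004]
ft_force: [-8.0, -1.6, 23.1]
grip_width: -0.002
```

Call:
step_arm:
  rows: "0 0 -2 0 0 0 0"

```text
time_s: 3.35
ee_pos: [608.2, 126.6, 229.2]
eef_rot: [-0.002, 0.996, 0.085, 0.005]
ft_force: [-6.9, -2.1, 17.1]
grip_width: -0.002
```

Call:
step_arm:
  rows: "0 0 -2 0 0 0 0"

```text
time_s: 3.45
ee_pos: [608.0, 126.6, 229.3]
eef_rot: [-0.002, 0.996, 0.085, 0.005]
ft_force: [-6.7, -1.1, 14.9]
grip_width: 0.001
```

Call:
step_arm:
  rows: "0 0 15 0 0 0 0;0 0 12 0 0 0 0;-1 25 0 0 0 0 0;-1 25 0 0 0 0 0;0 4 0 0 0 0 0;0 0 0 0 0 0 0"

```text
time_s: 4.05
ee_pos: [606.5, 181.3, 258.6]
eef_rot: [-0.002, 0.996, 0.084, 0.007]
ft_force: [0.5, -0.1, 0.1]
grip_width: -0.002
```

```bash
python3 snap.py w2 wrist
```

```text
4.1 [606.53789178 181.00037616 258.59022124] [-0.00164667  0.99642881  0.08415065  0.00675176]
```

View pics/w2.png

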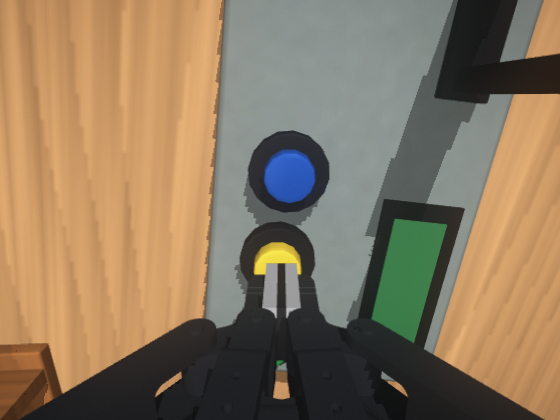

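The fingertips are centred over yellow at (278,265), with blue at (290,175).

Call:
step_arm:
  rows: "0 -5 -10 0 0 0 0;0 0 -9 0 0 0 0;0 0 -4 0 0 0 0;0 0 -3 0 0 0 0"

```text
time_s: 4.5
ee_pos: [606.8, 173.0, 230.2]
eef_rot: [-0.002, 0.997, 0.083, 0.007]
ft_force: [0.4, 2.7, 5.2]
grip_width: 0.005
```

Call:
step_arm:
  rows: "0 0 -3 0 0 0 0;0 0 -2 0 0 0 0"

```text
time_s: 4.7
ee_pos: [606.8, 173.0, 229.2]
eef_rot: [-0.002, 0.997, 0.082, 0.007]
ft_force: [-7.6, -0.1, 19.8]
grip_width: 0.0
```

Call:
step_arm:
  rows: "0 0 -2 0 0 0 0"

```text
time_s: 4.8
ee_pos: [606.7, 173.0, 229.3]
eef_rot: [-0.002, 0.997, 0.082, 0.008]
ft_force: [-4.7, -0.8, 14.0]
grip_width: -0.002
```

Call:
step_arm:
  rows: "0 0 -2 0 0 0 0"

```text
time_s: 4.9
ee_pos: [606.5, 172.9, 229.3]
eef_rot: [-0.002, 0.997, 0.082, 0.008]
ft_force: [-5.7, -0.8, 14.3]
grip_width: 0.003
```

Yellow is fully down. Next is blue, at about (604.5,225.8).

Call:
step_arm:
  rows: "0 0 15 0 0 0 0;0 0 12 0 0 0 0;-1 25 0 0 0 0 0;-1 25 0 0 0 0 0;0 3 0 0 0 0 0;0 0 -6 0 0 0 0;0 0 -8 0 0 0 0"

```text
time_s: 5.6
ee_pos: [605.2, 225.0, 244.5]
eef_rot: [-0.001, 0.997, 0.081, 0.01]
ft_force: [0.6, -0.2, 0.2]
grip_width: 0.002
```

Call:
step_arm:
  rows: "0 0 -5 0 0 0 0;0 0 -4 0 0 0 0"

```text
time_s: 5.8
ee_pos: [605.1, 223.4, 233.2]
eef_rot: [-0.001, 0.997, 0.081, 0.008]
ft_force: [0.5, 1.1, 1.9]
grip_width: -0.004
```

Call:
step_arm:
  rows: "0 0 -3 0 0 0 0;0 0 -3 0 0 0 0"

```text
time_s: 6.0
ee_pos: [605.3, 223.1, 228.9]
eef_rot: [-0.002, 0.997, 0.08, 0.009]
ft_force: [-11.6, -0.9, 32.5]
grip_width: -0.002
```

Call:
step_arm:
  rows: "0 0 -2 0 0 0 0"

```text
time_s: 6.1
ee_pos: [605.1, 223.0, 229.2]
eef_rot: [-0.002, 0.997, 0.08, 0.009]
ft_force: [-6.6, -0.1, 16.1]
grip_width: 0.001
```

Call:
step_arm:
  rows: "0 0 -2 0 0 0 0"

```text
time_s: 6.2
ee_pos: [605.0, 222.9, 229.3]
eef_rot: [-0.002, 0.997, 0.08, 0.01]
ft_force: [-4.8, -0.3, 12.2]
grip_width: -0.004
```

Call:
step_arm:
  rows: "0 0 40 0 0 0 30;-10 -10 40 0 0 0 60;-25 -45 30 0 0 0 100;-25 -45 0 0 0 0 100;-25 -45 0 0 0 0 100;-25 -45 0 0 0 0 100;-25 -45 0 0 0 0 100;-15 -25 0 0 0 0 100;0 0 0 0 0 0 100;0 0 0 0 0 0 100;0 0 0 0 0 0 100"

```text
time_s: 7.3
ee_pos: [455.6, -32.4, 337.2]
eef_rot: [0.001, 0.997, 0.079, 0.011]
ft_force: [-0.0, 0.5, 0.2]
grip_width: 1.001
```

```bash
python3 snap.py w3 wrist; python3 snap.py t3 top
```

```text
7.35 [455.71976527 -32.11896687 337.23855979] [5.45586711e-04 9.96764790e-01 7.95517110e-02 1.14534329e-02]
7.4 [455.74938568 -31.88901945 337.17765906] [5.15078602e-04 9.96738871e-01 7.98882152e-02 1.13679887e-02]
```

View pics/w3.png

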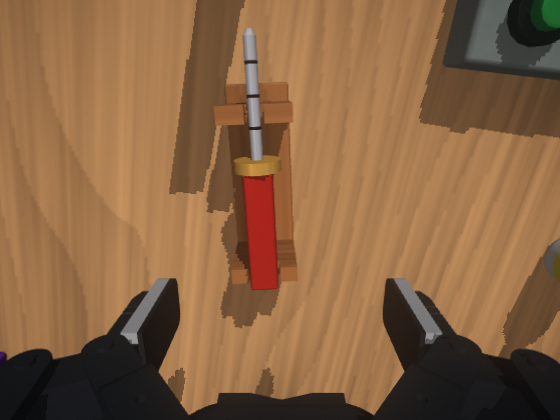

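The gauge lies clear between the fingers: tip (249,31), collar (257,163), and red grip from (258,177) to (265,289).

```bash
cat > ori.py <<'E'
from h import *
from scipy.spatial.transform import Rotation as Ro
def toyaw(deg,s=None):
    s=s or r.sense();q=s["eef_rot"];T=Ro.from_quat([q[1],q[2],q[3],q[0]])
    a=np.radians(deg);D=Ro.from_matrix(np.array([[np.cos(a),np.sin(a),0],[np.sin(a),-np.cos(a),0],[0,0,-1]]))
    x=T.as_matrix()[:,0]
    return (D*T.inv()).as_rotvec(degrees=True).round(2), np.degrees(np.arctan2(x[1],x[0])).round(2)
def grasp(s=None):
    s=s or r.sense();q=s["eef_rot"];T=Ro.from_quat([q[1],q[2],q[3],q[0]])
    return s["ee_pos"]+T.apply([0,0,155])
E
python3 - <<'E'
from blobs import *; from ori import *
np.set_printoptions(precision=1,suppress=True)
w=pickle.load(open("pics/w3.pkl","rb"))
R1=((0,190,70),(4,255,255)); R2=((174,190,70),(180,255,255))
im=cv2.imread("pics/w3.png");h=cv2.cvtColor(im,cv2.COLOR_BGR2HSV)
m=cv2.inRange(h,*R1)|cv2.inRange(h,*R2); m[:, :200]=0;m[:,350:]=0
pts=cv2.findNonZero(m).reshape(-1,2);print(len(pts))
top=np.array([onz(w,p,77) for p in pts.astype(float)[::7]])
print("minarearect top",cv2.minAreaRect(top[:,:2].astype(np.float32)))
tip=onz(w,(249,30),65);col=onz(w,(257,158),65);print(tip,col,np.linalg.norm(tip-col))
d=tip-col;print("yaw",np.degrees(np.arctan2(d[1],d[0])))
for v in(60,110,150):
    row=im[v,220:290].mean(1);print(v,row.astype(int).tolist())
print(toyaw(12.2),grasp())
E
```

```text
3180
minarearect top ((449.6864929199219, -46.97213363647461), (19.450782775878906, 85.4383544921875), 11.573495864868164)
[423.8  81.5  65. ] [439.3   4.3  65. ] 78.78799057117054
yaw 101.35533196949604
60 [82, 84, 85, 84, 83, 84, 82, 80, 80, 80, 82, 83, 119, 133, 132, 134, 135, 134, 135, 136, 134, 131, 130, 123, 97, 80, 86, 79, 79, 81, 81, 77, 75, 72, 69, 64, 68, 100, 121, 124, 122, 121, 119, 117, 116, 116, 119, 122, 126, 130, 133, 131, 129, 129, 130, 130, 131, 132, 132, 134, 134, 135, 135, 134, 132, 130, 127, 126, 125, 127]
110 [98, 98, 97, 99, 98, 98, 97, 97, 98, 98, 98, 98, 99, 98, 98, 97, 97, 97, 97, 98, 98, 97, 96, 74, 67, 86, 76, 67, 96, 125, 141, 159, 169, 166, 160, 158, 155, 146, 131, 109, 95, 92, 92, 85, 89, 97, 97, 97, 98, 98, 99, 98, 97, 98, 98, 98, 98, 98, 98, 98, 99, 98, 98, 98, 97, 98, 98, 98, 97, 97]
150 [79, 81, 82, 83, 82, 84, 84, 84, 84, 73, 59, 58, 57, 57, 59, 58, 59, 59, 58, 57, 55, 54, 52, 53, 52, 53, 54, 55, 54, 56, 69, 102, 129, 145, 164, 169, 163, 159, 157, 152, 138, 120, 86, 61, 60, 60, 60, 58, 60, 60, 62, 63, 64, 64, 64, 65, 65, 64, 65, 84, 98, 98, 98, 99, 100, 100, 102, 103, 99, 86]
(array([-0.1,  1.3,  3. ]), np.float64(9.17)) [459.3 -31.8 182.2]
```

Call:
step_arm:
  rows: "-8 -6 -20 -0.1 1.4 2.4 100;0 0 -40 0 0 0 100;0 0 -15 0 0 0 100;0 0 0 0 0 0 100;0 0 0 0 0 0 100"

```text
time_s: 7.9
ee_pos: [450.0, -34.4, 260.5]
eef_rot: [0.001, 0.994, 0.106, 0.0]
ft_force: [-0.4, 0.2, 0.6]
grip_width: 1.0
```

```bash
python3 snap.py w4 wrist; python3 -c "
from ori import *
print(toyaw(11.4),grasp())"
```

```text
7.95 [450.08254904 -34.48227693 260.72060984] [7.34270438e-04 9.94419991e-01 1.05488097e-01 7.77125577e-04]
(array([ 0.07,  0.1 , -0.71]), np.float64(12.11)) [450.3461253  -34.6832176  105.72096419]
```

View pics/w4.png

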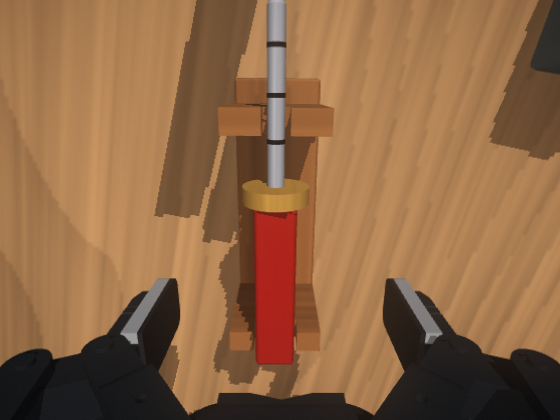

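Run:
```python
from blobs import *
np.set_printoptions(precision=2,suppress=True)
w=pickle.load(open("pics/w4.pkl","rb"))
im=cv2.imread("pics/w4.png");hsv=cv2.cvtColor(im,cv2.COLOR_BGR2HSV)
P=[]
for v in(12,25,60,75,160,175):
    S=hsv[v,255:300,1].astype(int); ix=np.where(S<60)[0]+255; print(v,ix.min(),ix.max()); P.append(onz(w,(ix.mean(),v),67)[:2])
P=np.array(P);l=cv2.fitLine(P.astype(np.float32),cv2.DIST_L2,0,.01,.01).ravel();print(l,np.degrees(np.arctan2(l[1],l[0])))
m=cv2.inRange(hsv,(0,190,70),(4,255,255))|cv2.inRange(hsv,(174,190,70),(180,255,255));m[:215]=0
ys=[]
for v in (230,260,300,340):
    ix=np.where(m[v])[0]; a=onz(w,(ix.min(),v),77);b=onz(w,(ix.max()+1,v),77);print(v,ix.min(),ix.max(),a,b,(a+b)/2)
ys=np.where(m.any(1))[0];print(ys.max(),onz(w,(275,ys.max()+1),77))
```

```text
12 267 285
25 267 285
60 268 284
75 268 284
160 268 283
175 268 283
[  0.2   -0.98 430.56  46.85] -78.42318
230 254 295 [433.55 -16.47  77.  ] [452.67 -12.39  77.  ] [443.11 -14.43  77.  ]
260 255 294 [436.89 -31.54  77.  ] [455.63 -27.53  77.  ] [446.26 -29.53  77.  ]
300 255 294 [441.   -53.16  77.  ] [460.5 -49.   77. ] [450.75 -51.08  77.  ]
340 256 292 [445.96 -76.46  77.  ] [464.74 -72.45  77.  ] [455.35 -74.46  77.  ]
363 [458.72 -89.33  77.  ]
```

Call:
step_arm:
  rows: "-2 -3 -15 0 0 -0.5 100;0 0 -18 0 0 0 100;0 0 -6 0 0 0 100;0 0 0 0 0 0 100;0 0 0 0 0 0 100"

```text
time_s: 8.45
ee_pos: [450.8, -36.9, 225.7]
eef_rot: [0.003, 0.995, 0.102, 0.006]
ft_force: [0.1, 0.5, 0.1]
grip_width: 1.004
```

```bash
python3 -c "
from ori import *
print(toyaw(11.6),grasp())"
```

```text
(array([ 0.22,  0.68, -0.13]), np.float64(11.73)) [452.65411833 -37.5451679   70.66575577]
```

Call:
step_arm:
  rows: "-2.5 -0.5 -6 0.2 0.7 -0.1 100;0 0 0 0 0 0 60;0 0 0 0 0 0 40"

```text
time_s: 8.75
ee_pos: [448.7, -37.5, 221.0]
eef_rot: [0.001, 0.995, 0.101, 0.001]
ft_force: [0.8, 0.1, 0.3]
grip_width: 0.696
```

```bash
python3 -c "
from ori import *
print(toyaw(11.6),grasp(),r.sense()['grip_width'])"; python3 snap.py w5 wrist
```

```text
(array([ 0.05,  0.11, -0.04]), np.float64(11.64)) [449.02250447 -37.65568384  65.95933516] 0.6956905400712573
8.8 [448.65465757 -37.4983564  220.90775782] [5.19075712e-04 9.94843677e-01 1.01415807e-01 7.89411463e-04]
```

View pics/w5.png

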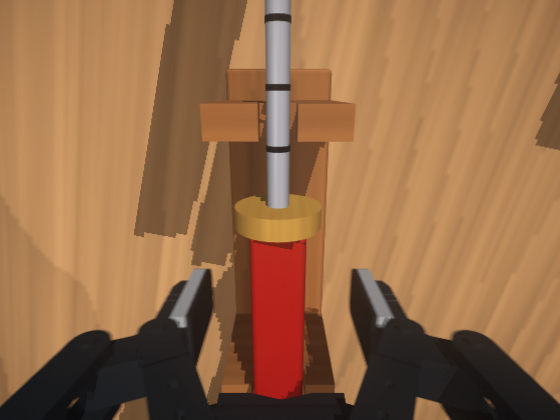

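The rod sits centred between the pads, with the grip at column 278 and the pad midpoint at 281. Closing.

Call:
step_arm:
  rows: "-0.5 0 0 0 0 0 20;0 0 0 0 0 0 10;0 0 0 0 0 0 0;0 0 0 0 0 0 0;0 0 0 0 0 0 0;0 0 0 0 0 0 0"

```text
time_s: 9.4
ee_pos: [448.2, -37.5, 221.3]
eef_rot: [0.001, 0.995, 0.101, 0.001]
ft_force: [-0.3, -0.9, 0.8]
grip_width: 0.221
```

```bash
python3 -c "
from ori import *
print(toyaw(11.6),grasp(),r.sense()['grip_width'])"
```

```text
(array([ 0.06,  0.14, -0.04]), np.float64(11.64)) [448.60883058 -37.71034355  66.31798511] 0.220956067388783
```

Call:
step_arm:
  rows: "0 0 10 0 0 0 0;0 0 20 0 0 0 0;0 0 30 0 0 0 0;0 0 40 0 0 0 0;0 0 30 0 0 0 0;0 0 0 0 0 0 0"

```text
time_s: 10.0
ee_pos: [446.3, -37.1, 357.2]
eef_rot: [-0.0, 0.995, 0.101, -0.001]
ft_force: [0.7, 0.2, -1.7]
grip_width: 0.223
```

```bash
python3 snap.py w6 wrist
python3 - <<'E'
from ori import *
print(toyaw(11.6),grasp(),r.sense()['ft_force'],r.sense()['grip_width'])
t=r.get_calibration("top")
for q in ((398,260),(432,262),(429,338),(389,334),(404,355)): print(q,onz(t,q,150).round())
print(onz(t,(404,355),110).round())
E
```

```text
10.05 [445.80422867 -36.99608242 355.41492797] [-7.47261667e-04  9.94847551e-01  1.01341503e-01 -2.77330451e-03]
(array([-0.05, -0.32, -0.03]), np.float64(11.63)) [444.92545808 -36.85275064 200.41748535] [-0.17318946 -0.44913271 -2.86340955] 0.22215614519479537
(398, 260) [ 322. -267.  150.]
(432, 262) [ 317. -338.  150.]
(429, 338) [ 162. -324.  150.]
(389, 334) [ 170. -242.  150.]
(404, 355) [ 129. -271.  150.]
[ 125. -280.  110.]
```

View pics/w6.png

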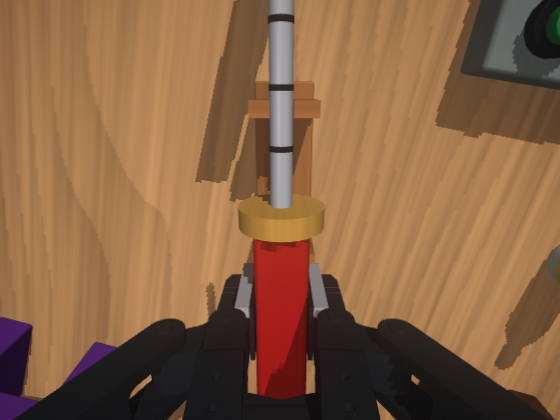

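Call:
step_arm:
  rows: "-2 -16 0 0 0.3 -8.3 0;-2 -16 0 0 0 -8.3 0;-2 -16 0 0 0 -8.3 0;-2 -16 0 0 0 -8.3 0;-2 -16 0 0 0 -8.3 0;-2 -16 0 0 0 -8.3 0;-2 -16 0 0 0 -8.3 0;-2 -16 0 0 0 -8.3 0;-2 -16 0 0 0 -8.3 0;-2 -16 0 0 0 -8.3 0;-2 -16 0 0 0 -8.3 0;0 -16 0 0 0 -8.3 0"

```text
time_s: 11.25
ee_pos: [416.6, -231.8, 338.7]
eef_rot: [0.012, -0.699, 0.715, 0.018]
ft_force: [-0.1, -0.5, -1.2]
grip_width: 0.225
```

```bash
python3 snap.py t7 top; python3 -c "
from ori import *
print(toyaw(-96.2),grasp())
print(r.sense()['qpos'],r.sense()['ft_force'])"
```

```text
11.3 [ 416.76202339 -233.84417774  338.52267987] [ 0.01148908 -0.69616953  0.7175833   0.01703508]
(array([-2.33, -0.32, -4.46]), np.float64(-91.75)) [ 415.64139365 -227.57522329  183.65355965]
[-0.67987985  0.331579    1.73994178  0.03017533  1.10132183  0.90713448] [ 0.77481916 -3.52239657 -2.09051723]
```

View pics/t7.png

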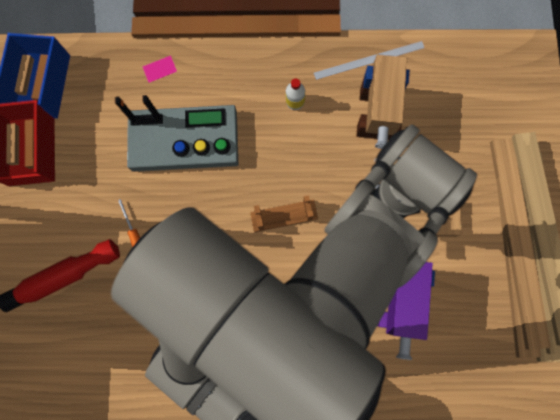

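Call:
step_arm:
  rows: "5 0 0 -2.3 -0.3 -4.5 0;0 0 0 0 0 0 0;0 0 0 0 0 0 0"

```text
time_s: 11.6
ee_pos: [420.6, -233.8, 334.7]
eef_rot: [-0.001, -0.668, 0.744, 0.004]
ft_force: [-0.4, 0.1, -1.3]
grip_width: 0.225
```

```bash
python3 -c "
from ori import *
print(toyaw(-96.2),grasp())"; python3 snap.py w8 wrist; python3 snap.py s8 side
```

```text
(array([-0.32, -0.4 , -0.03]), np.float64(-96.17)) [ 419.50226288 -232.9154472   179.68996178]
11.65 [ 420.56666154 -233.73768218  334.71228089] [-7.13580323e-04 -6.67917185e-01  7.44222293e-01  4.39345157e-03]
11.7 [ 420.66304374 -233.80797737  335.00429786] [-6.76944221e-04 -6.67693923e-01  7.44424686e-01  4.03171865e-03]
```

View pics/w8.png

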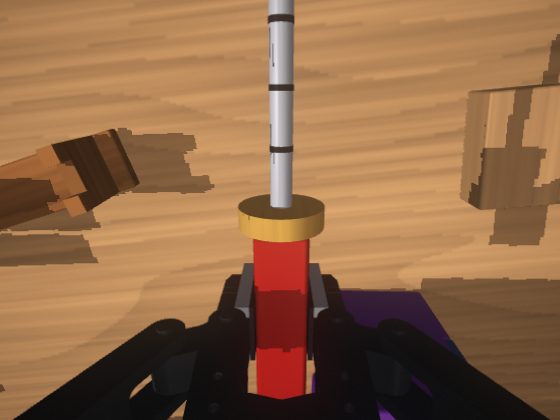

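View pics/s8.png

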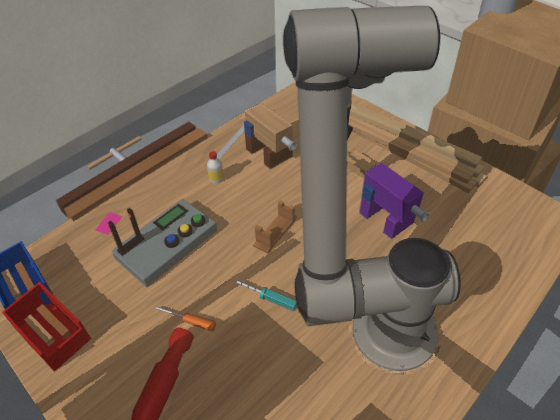

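The rod hides the mouth from this pose. I'll hover higher and to one side to see the tube mouth and its direction.

Call:
step_arm:
  rows: "25 8 15 -0.3 -0.4 0 0;30 10 8 0 0 0 0;30 10 0 0 0 0 0;30 4 0 0 0 0 0;0 0 0 0 0 0 0;0 0 0 0 0 0 0"

```text
time_s: 12.3
ee_pos: [538.2, -198.4, 357.9]
eef_rot: [0.0, -0.672, 0.741, 0.003]
ft_force: [-0.9, -0.2, -2.0]
grip_width: 0.227
```

```bash
python3 snap.py w9 wrist;python3 -c "
from ori import *
print(toyaw(-96.2),grasp())"
python3 - <<'E'
import cv2
im=cv2.imread("pics/s8.png");cv2.imwrite("pics/s8z.png",cv2.resize(im[90:170,230:310],None,fx=7,fy=7,interpolation=cv2.INTER_CUBIC))
E
```

```text
12.35 [ 538.04459977 -198.51558708  357.95924692] [ 5.85950625e-04 -6.71366571e-01  7.41120723e-01  2.58033899e-03]
(array([-0.26, -0.15, -0.55]), np.float64(-95.65)) [ 537.64219088 -197.80081067  202.96141738]
```

View pics/w9.png

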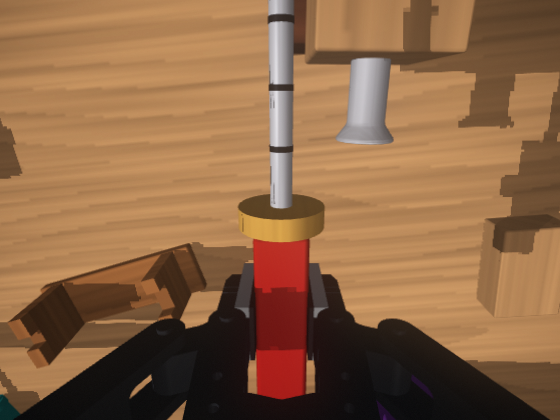

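View pics/s8z.png

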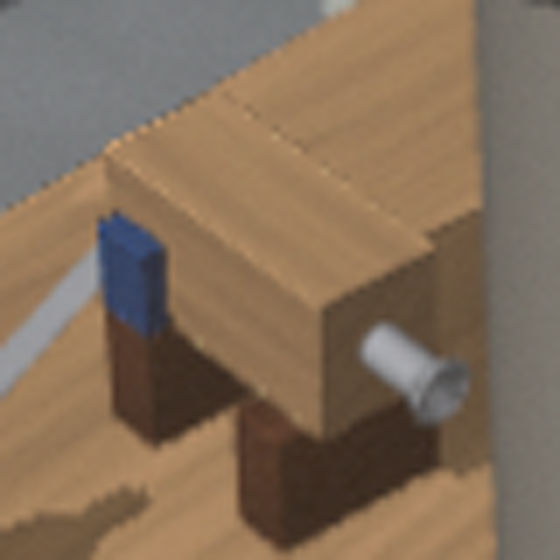

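Run:
```python
from blobs import *; from ori import *
np.set_printoptions(precision=1,suppress=True)
w=pickle.load(open("pics/w9.pkl","rb"));sd=r.get_calibration("side")
im=cv2.imread("pics/w9.png");hsv=cv2.cvtColor(im,cv2.COLOR_BGR2HSV)
m=cv2.inRange(hsv,(0,0,60),(180,60,255));m[:,:315]=0;m[:,420:]=0;m[160:]=0
P=[]
for v in list(range(58,146,4))+[145]:
    ix=np.where(m[v])[0]
    if len(ix): 
        print(v,ix.min(),ix.max())
        if 64<v<108: P.append(onz(w,((ix.min()+ix.max())/2,v),112)[:2])
l=cv2.fitLine(np.array(P,np.float32),cv2.DIST_L2,0,.01,.01).ravel();print("tube axis",l,np.degrees(np.arctan2(l[1],l[0])))
for q in ((336,137),(394,137),(365,137)): print(onz(w,q,110))
Z=lambda X,Y:(230+(X+.5)/7-.5,90+(Y+.5)/7-.5)
p=Z(448,393);print(p,two(w,(365,137),sd,p))
# rail edge
a=onz(w,(306,62),150);b=onz(w,(468,52),150);print("rail near corners",a,b)
e=b-a; print("norm yaw",np.degrees(np.arctan2(e[0],-e[1])))
# rod axis tip direction in this image and height check
```

```text
58 356 387
62 351 390
66 351 389
70 351 389
74 350 388
78 350 388
82 350 388
86 349 387
90 349 387
94 349 386
98 349 386
102 348 385
106 348 385
110 348 385
114 347 384
118 347 384
122 347 383
126 344 385
130 341 387
134 338 389
138 336 391
142 344 390
tube axis [   1.    -0.1  616.2 -254.2] -6.5765004
[ 589.1 -234.7  110. ]
[ 585.6 -269.5  110. ]
[ 587.4 -252.1  110. ]
(293.57142857142856, 145.71428571428572) (array([ 585.6, -254.6,  106.3]), np.float64(4.061874938787457))
rail near corners [ 630.  -217.1  150. ] [ 626.7 -291.   150. ]
norm yaw -2.61453415959437
```

The mouth is at about (587.4,-251.1,110) with axis yaw about -6.4°. I'm backing up to the pre-insertion pose at TCP (441,-234.7,266).

Call:
step_arm:
  rows: "-25 -5 0 -0.3 -0.2 -0.7 0;-35 -15 0 0 0 0 0;-35 -15 -10 0 0 0 0;-10 -4 -30 0 0 0 0;0 0 -30 0 0 0 0;0 0 -10 0 0 0 0;0 0 0 0 0 0 0;0 0 0 0 0 0 0"

```text
time_s: 13.15
ee_pos: [422.6, -238.5, 278.2]
eef_rot: [-0.0, -0.667, 0.745, -0.001]
ft_force: [1.3, -0.7, -1.9]
grip_width: 0.222
```

```bash
python3 -c "
from ori import *
print(toyaw(-96.4),r.sense()['ee_pos'],grasp(),r.sense()['ft_force'])"
```

```text
(array([ 0.08,  0.08, -0.03]), np.float64(-96.37)) [ 422.64028006 -238.49682673  278.24408988] [ 422.84370921 -238.72469797  123.24439088] [ 1.28903189 -0.72146754 -1.94489363]
```

Call:
step_arm:
  rows: "8 5 -8 0 0 0 0;0 0 -5 0 0 0 0;0 0 0 0 0 0 0"

```text
time_s: 13.45
ee_pos: [432.6, -233.1, 266.8]
eef_rot: [0.001, -0.667, 0.745, -0.004]
ft_force: [-0.7, 0.2, -1.9]
grip_width: 0.22
```

```bash
cat > ins.py <<'E'
from ori import *
s=r.sense();p=s["ee_pos"];u=np.array([np.cos(np.radians(6.4)),-np.sin(np.radians(6.4))])
q=s["eef_rot"];T=Ro.from_quat([q[1],q[2],q[3],q[0]])
# tip in world: tool -y *122, +z 156
tip=p+T.apply([0,-122,156]);col=p+T.apply([0,-42,156])
M=np.array([587.4,-251.1,110])
n=np.array([-u[1],u[0]])
for k,X in(("tip",tip),("col",col)):
    d=X-M;print(k,"along %.1f left %.1f up %.1f"%(d[:2]@u,d[:2]@n,d[2]))
print("left n",n.round(3),"rot fix",toyaw(-96.4),"F",s["ft_force"].round(1),"t",s["time_s"])
E
python3 ins.py
```

```text
tip along -32.9 left 0.2 up 1.5
col along -112.9 left 0.1 up 1.0
left n [0.111 0.994] rot fix (array([ 0.26,  0.32, -0.11]), np.float64(-96.29)) F [-0.7  0.2 -1.9] t 13.45
```

Call:
step_arm:
  rows: "14 -1.5 -1 0.2 0.3 -0.1 0;8 -1 0 0 0 0 0;0 0 0 0 0 0 0"

```text
time_s: 13.75
ee_pos: [456.0, -235.3, 266.2]
eef_rot: [-0.0, -0.667, 0.745, -0.001]
ft_force: [-0.0, 0.8, -1.2]
grip_width: 0.224
```

```bash
python3 ins.py; python3 snap.py s10 side; python3 -c "
import cv2
im=cv2.imread('pics/s10.png');cv2.imwrite('pics/s10z.png',cv2.resize(im[90:190,230:350],None,fx=6,fy=6,interpolation=cv2.INTER_CUBIC))"
```

```text
tip along -10.2 left 1.1 up 0.4
col along -90.2 left 0.9 up 0.3
left n [0.111 0.994] rot fix (array([ 0.09,  0.05, -0.1 ]), np.float64(-96.3)) F [-0.   0.8 -1.2] t 13.75
13.8 [ 455.55712733 -235.16950714  266.15403121] [-2.72783551e-04 -6.67169764e-01  7.44905386e-01 -6.31168124e-04]
```

View pics/s10z.png

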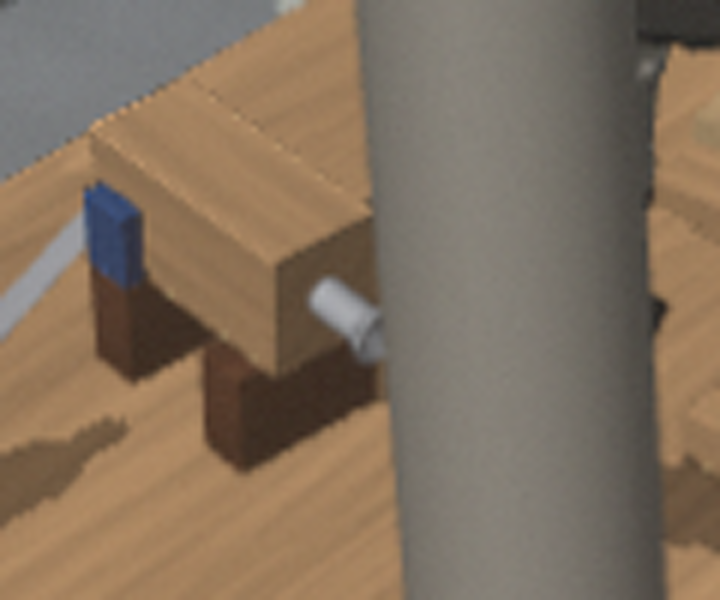

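The arm hides the mouth from the side camera, so I'll go on gently by force.

Call:
step_arm:
  rows: "6 -1.6 -0.3 0 0 -0.1 0;6 -0.7 0 0 0 0 0;0 0 0 0 0 0 0"

```text
time_s: 14.1
ee_pos: [467.9, -237.6, 266.0]
eef_rot: [-0.0, -0.666, 0.746, -0.001]
ft_force: [0.8, -0.1, -1.6]
grip_width: 0.218
```

```bash
python3 ins.py
```

```text
tip along 1.8 left -0.1 up 0.1
col along -78.2 left -0.1 up 0.0
left n [0.111 0.994] rot fix (array([0.07, 0.01, 0.02]), np.float64(-96.42)) F [ 0.8 -0.1 -1.6] t 14.1
```

Call:
step_arm:
  rows: "5 -0.6 0 0 0 0 0;5 -0.6 0 0 0 0 0"

```text
time_s: 14.3
ee_pos: [478.0, -238.8, 266.0]
eef_rot: [-0.0, -0.666, 0.746, -0.0]
ft_force: [0.9, 0.4, -2.1]
grip_width: 0.222
```

```bash
python3 ins.py
```

```text
tip along 11.9 left -0.2 up -0.1
col along -68.1 left -0.2 up -0.0
left n [0.111 0.994] rot fix (array([ 0.05, -0.03,  0.04]), np.float64(-96.44)) F [ 0.9  0.4 -2.1] t 14.3
```

Inside the funnel with no contact force. Going on.

Call:
step_arm:
  rows: "6 -0.7 0 0 0 0 0;6 -0.7 0 0 0 0 0;0 0 0 0 0 0 0"

```text
time_s: 14.6
ee_pos: [491.7, -240.5, 266.0]
eef_rot: [-0.0, -0.666, 0.746, -0.0]
ft_force: [0.3, -0.1, -2.6]
grip_width: 0.225
```

```bash
python3 ins.py; python3 snap.py w11 wrist
```

```text
tip along 25.8 left -0.3 up 0.0
col along -54.2 left -0.3 up -0.0
left n [0.111 0.994] rot fix (array([0.07, 0.01, 0.02]), np.float64(-96.42)) F [ 0.3 -0.1 -2.6] t 14.6
14.65 [ 491.40323987 -240.38429915  265.8881489 ] [-4.69375402e-04 -6.66382482e-01  7.45609890e-01 -2.45136954e-04]
```

View pics/w11.png

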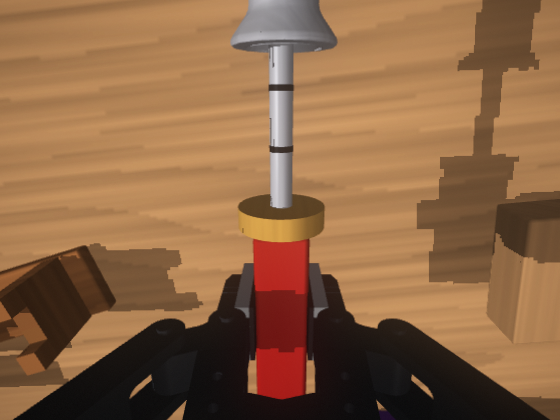

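The rod is in the mouth. The rim centre is at column 284.5 and the rod at 281.5, about 1 mm too far left, so I'll shift 0.8 mm towards -y and continue.

Call:
step_arm:
  rows: "6 -1.5 0 0 0 0 0;7 -0.8 0 0 0 0 0;7 -0.8 0 0 0 0 0"

```text
time_s: 14.95
ee_pos: [512.1, -243.6, 265.8]
eef_rot: [-0.001, -0.666, 0.746, 0.0]
ft_force: [-0.5, -0.1, -2.1]
grip_width: 0.221
```

```bash
python3 ins.py
```

```text
tip along 46.1 left -1.1 up -0.3
col along -33.9 left -1.1 up -0.2
left n [0.111 0.994] rot fix (array([ 0.02, -0.08,  0.06]), np.float64(-96.46)) F [-0.5 -0.1 -2.1] t 14.95
```

Call:
step_arm:
  rows: "7 -0.8 0 0 0 0 0;7 -0.8 0 0 0 0 0"

```text
time_s: 15.15
ee_pos: [527.5, -245.4, 265.8]
eef_rot: [-0.001, -0.666, 0.746, 0.0]
ft_force: [-0.3, 0.1, -1.6]
grip_width: 0.229
```

```bash
python3 ins.py; python3 snap.py w12 wrist
```

```text
tip along 61.7 left -1.2 up -0.3
col along -18.3 left -1.1 up -0.2
left n [0.111 0.994] rot fix (array([ 0.03, -0.06,  0.05]), np.float64(-96.45)) F [-0.3  0.1 -1.6] t 15.15
15.2 [ 528.41224678 -245.51342953  265.92231289] [-2.47046697e-04 -6.66235865e-01  7.45740877e-01 -5.05177973e-04]
```

View pics/w12.png

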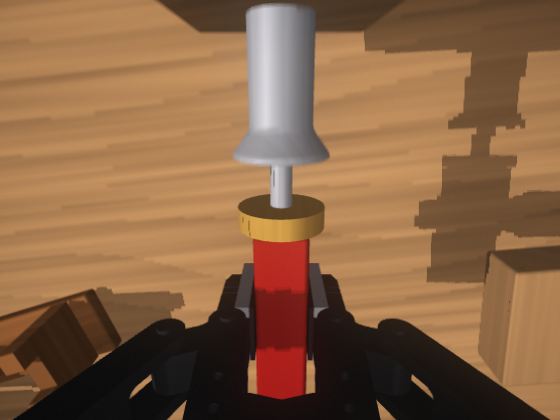

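Well centred with no force; the collar is about 17 mm short. I'll drive on until it stops.

Call:
step_arm:
  rows: "6 -0.7 0 0 0 0 0;5 -0.6 0 0 0 0 0"

```text
time_s: 15.4
ee_pos: [540.1, -246.8, 265.7]
eef_rot: [-0.0, -0.666, 0.746, -0.0]
ft_force: [0.4, -0.1, -2.3]
grip_width: 0.222
```

Call:
step_arm:
  rows: "3 -0.3 0 0 0 0 0"

```text
time_s: 15.5
ee_pos: [543.6, -247.1, 265.7]
eef_rot: [-0.0, -0.666, 0.746, -0.0]
ft_force: [-0.3, -0.1, -1.4]
grip_width: 0.222
```

Call:
step_arm:
  rows: "2.5 -0.3 0 0 0 0 0"

```text
time_s: 15.6
ee_pos: [545.4, -247.4, 265.4]
eef_rot: [-0.002, -0.666, 0.746, 0.002]
ft_force: [-15.3, 0.3, 8.7]
grip_width: 0.223
```

Call:
step_arm:
  rows: "2 -0.2 0 0 0 0 0"

```text
time_s: 15.7
ee_pos: [546.1, -247.5, 265.4]
eef_rot: [-0.003, -0.667, 0.745, 0.004]
ft_force: [-10.9, 1.0, 5.9]
grip_width: 0.223
```

Call:
step_arm:
  rows: "2 -0.2 0 0 0 0 0"

```text
time_s: 15.8
ee_pos: [546.9, -247.7, 265.5]
eef_rot: [-0.005, -0.667, 0.745, 0.006]
ft_force: [-9.3, 0.7, 5.0]
grip_width: 0.22
```

```bash
python3 ins.py
```

```text
tip along 79.0 left -1.0 up -2.3
col along -1.0 left -1.0 up -1.1
left n [0.111 0.994] rot fix (array([-0.14, -0.85, -0.02]), np.float64(-96.38)) F [-9.3  0.7  5. ] t 15.8
```

```bash
python3 snap.py w13 wrist
```

```text
15.85 [ 546.90712016 -247.69648258  265.51771843] [-0.00479    -0.66662788  0.74535155  0.0059497 ]
```

View pics/w13.png

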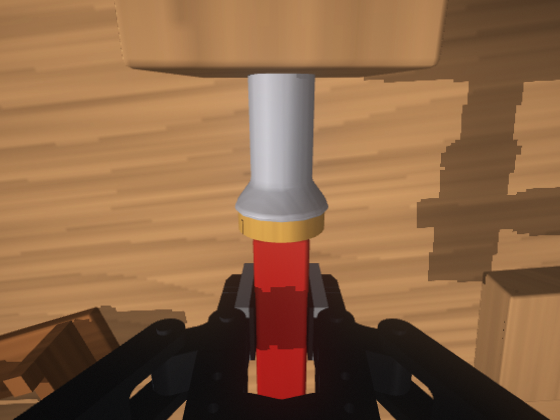

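The collar is against the rim at (282,212). I'll level the tool and give a slightly firmer push to confirm it's seated.

Call:
step_arm:
  rows: "3 -0.3 0 -0.1 -0.8 0 0"

```text
time_s: 15.95
ee_pos: [546.8, -247.8, 265.2]
eef_rot: [-0.004, -0.667, 0.745, 0.006]
ft_force: [-29.5, 0.9, 14.0]
grip_width: 0.222
```

Call:
step_arm:
  rows: "3 -0.3 0.2 0 -0.3 0 0"

```text
time_s: 16.05
ee_pos: [547.2, -248.1, 265.4]
eef_rot: [-0.004, -0.667, 0.745, 0.008]
ft_force: [-14.6, -0.2, 6.6]
grip_width: 0.222
```

```bash
python3 ins.py; python3 snap.py w14 wrist
python3 - <<'E'
import cv2,numpy as np
a=cv2.imread('pics/w13.png');b=cv2.imread('pics/w14.png')
z=lambda i:cv2.resize(i[150:270,210:350],None,fx=2.8,fy=2.8,interpolation=cv2.INTER_CUBIC)
cv2.imwrite('pics/w14z.png',np.hstack([z(a),z(b)]))
E
```

```text
tip along 79.0 left -0.9 up -2.7
col along -1.0 left -1.0 up -1.3
left n [0.111 0.994] rot fix (array([-0.32, -0.94, -0.05]), np.float64(-96.36)) F [-14.6  -0.2   6.6] t 16.05
16.1 [ 547.23883943 -248.15596766  265.3369069 ] [-0.00434999 -0.6667969   0.74518692  0.00770892]
```

View pics/w14z.png

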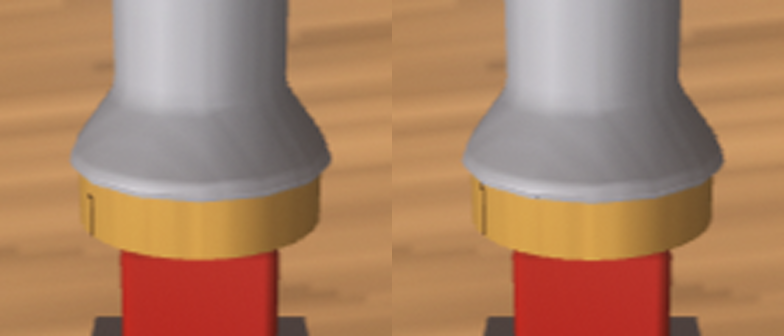

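It's seated: 30 N of push gave no further motion. Now I'll draw it straight out.

Call:
step_arm:
  rows: "-4 0.5 0.4 -0.3 -0.9 0 0;-6 0.7 0 0 0 0 0;-8 0.9 0 0 0 0 0"

```text
time_s: 16.4
ee_pos: [528.3, -246.2, 265.9]
eef_rot: [-0.0, -0.667, 0.745, 0.0]
ft_force: [-0.4, -0.3, -1.0]
grip_width: 0.221
```

```bash
python3 ins.py
```

```text
tip along 62.6 left -1.6 up -0.2
col along -17.4 left -1.7 up -0.1
left n [0.111 0.994] rot fix (array([-0.01, -0.03, -0.03]), np.float64(-96.37)) F [-0.4 -0.3 -1. ] t 16.4
```

Call:
step_arm:
  rows: "-10 1.6 0 0 0 0 0;-12 1.4 0 0 0 0 0;-12 1.4 0 0 0 0 0;-12 1.4 0 0 0 0 0"

```text
time_s: 16.8
ee_pos: [479.9, -239.7, 265.8]
eef_rot: [0.0, -0.667, 0.745, -0.0]
ft_force: [-0.1, 0.3, -1.7]
grip_width: 0.226
```

```bash
python3 ins.py
```

```text
tip along 14.0 left -0.5 up -0.1
col along -66.0 left -0.6 up -0.1
left n [0.111 0.994] rot fix (array([ 0.01,  0.03, -0.06]), np.float64(-96.34)) F [-0.1  0.3 -1.7] t 16.8
```

Call:
step_arm:
  rows: "-12 1.4 0 0 0 0 0;-14 1.6 0 0 0 0 0;-14 1.6 0 0 0 0 0;-8 1 0 0 0 0 0;0 0 0 0 0 0 0"

```text
time_s: 17.3
ee_pos: [427.7, -232.8, 266.2]
eef_rot: [0.0, -0.667, 0.745, -0.0]
ft_force: [0.3, 0.5, -2.7]
grip_width: 0.22
```

```bash
python3 ins.py; python3 snap.py w15 wrist
```

```text
tip along -38.5 left 0.4 up 0.3
col along -118.5 left 0.4 up 0.2
left n [0.111 0.994] rot fix (array([ 0.02,  0.07, -0.05]), np.float64(-96.35)) F [ 0.3  0.5 -2.7] t 17.3
17.35 [ 428.24555652 -233.01835746  266.30569673] [ 4.48996764e-04 -6.66844294e-01  7.45196468e-01 -8.42759700e-04]
```

View pics/w15.png

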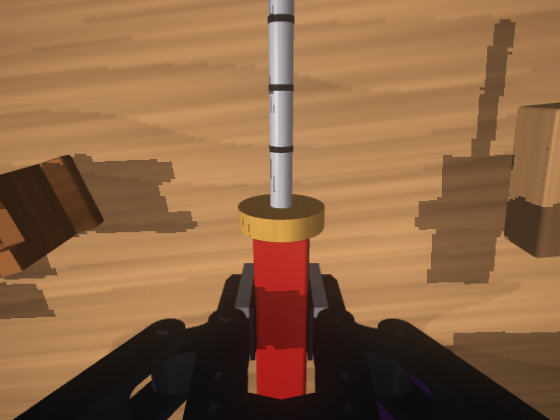

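Grip unchanged; the rod is fully out, its tip 38 mm clear of the mouth. Next I'll rise and hover over the gate to measure it.

Call:
step_arm:
  rows: "0 10 40 0 0 0 0;5 30 45 0 0 0 0;10 45 45 0 0 0.7 0;15 47 20 0 0 0.7 0;15 47 5 0 0 0.7 0;15 47 5 0 0 0.7 0;15 47 0 0 0 0.7 0;15 47 0 0 0 0.7 0;15 47 0 0 0 0.7 0;15 47 0 0 0 0.7 0;15 47 0 0 0 0.7 0;15 47 0 0 0 0.7 0"

```text
time_s: 18.55
ee_pos: [577.0, 266.1, 422.3]
eef_rot: [-0.007, 0.71, -0.704, 0.006]
ft_force: [1.1, -1.1, -0.9]
grip_width: 0.222
```

```bash
python3 -c "
from ori import *
print(toyaw(-87.6),r.sense()['ee_pos'],r.sense()['qpos'])"
```

```text
(array([-0.09,  1.05,  1.95]), np.float64(-89.55)) [576.99617243 266.13281884 422.33364262] [ 0.31260452  0.53520266  1.16718372 -0.00442708  1.4214207   1.8761702 ]
```

Call:
step_arm:
  rows: "12 25 0 -0.1 1 2 0;5 10 0 0 0 0 0;0 0 0 0 0 0 0;0 0 0 0 0 0 0"

```text
time_s: 18.95
ee_pos: [594.8, 311.5, 419.1]
eef_rot: [-0.0, 0.726, -0.688, -0.001]
ft_force: [-0.7, 0.2, -2.1]
grip_width: 0.221
```

```bash
python3 snap.py w16 wrist;  python3 snap.py t16 top; python3 -c "
from ori import *
print(toyaw(-87.6),r.sense()['ee_pos'])"
```

```text
19.0 [594.78188764 311.23028155 419.16851186] [-4.14686253e-04  7.25823877e-01 -6.87879888e-01 -8.87084185e-04]
19.05 [594.74426214 310.72014906 419.53267679] [-5.01160736e-04  7.25583339e-01 -6.88133686e-01 -7.73288569e-04]
(array([-0.1 , -0.02, -0.63]), np.float64(-86.97)) [594.74426214 310.72014906 419.53267679]
```

View pics/w16.png

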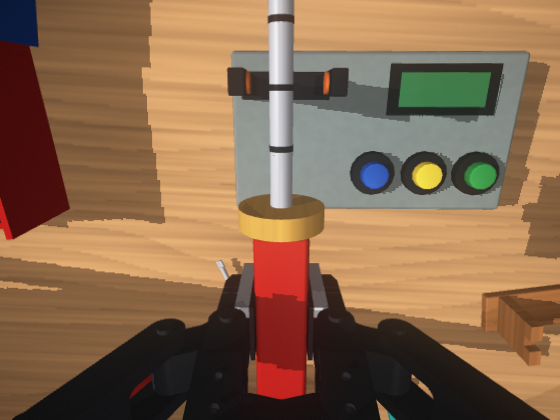

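View pics/t16.png

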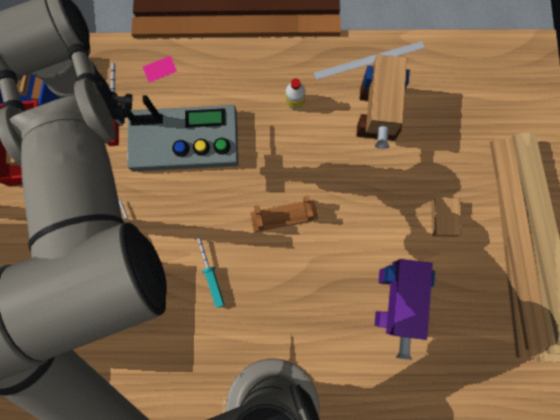

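The wrist view looks straight down on the gate: eyes at about (249,83) and (327,83), with the rod passing between them at column 281.

Run:
```python
from blobs import *
np.set_printoptions(precision=2,suppress=True)
w=pickle.load(open("pics/w16.pkl","rb"))
B=blobs("w16",(4,150,80),(16,255,255),(225,60,350,105),5);print(B)
E=[onz(w,b[0],145) for b in B];print(E)
for col in ("blue","yellow","green"):
    for b in blobs("w16",*COL[col],(340,140,500,205),100): print(col,b[0],onz(w,b[0],62.2))
im=cv2.imread("pics/w16.png");g=im.max(2)
m=(g[60:105]<60)
print("post cols row75",np.where(g[75,215:365]<60)[0]+215)
print("col 237 rows",np.where(g[55:110,237]<60)[0]+55,"col 341",np.where(g[55:110,341]<60)[0]+55)
for q in((228.5,83),(348,83)):print(onz(w,q,163))
for q in((237,67.5),(237,96),(341,67.5),(341,96)):print(onz(w,q,163))
# console top edges: corners
for q in((233,53),(528,53),(236,203),(499,203)):print(q,onz(w,q,40))
```

```text
[(array([247.5,  81.8]), [246, 71, 4, 23, 88]), (array([325.9,  82.5]), [323, 72, 7, 22, 130])]
[array([680.67, 339.45, 145.  ]), array([682.94, 288.76, 145.  ])]
blue [374.2 175.1] [606.45 226.26  62.2 ]
yellow [426.9 175.1] [609.05 177.06  62.2 ]
green [480.  175.3] [611.43 127.73  62.2 ]
post cols row75 [243 244 251 252 253 254 255 262 263 266 294 295 296 297 298 299 300 301
 302 303 304 305 306 307 308 309 310 311 312 313 314 315 316 317 318 319
 320 321 322 330 331 332 333 334 335 336 337 338 339 340 341 342 343 344
 345 346 347]
col 237 rows [] col 341 [69 70 71 72 73 74 75 76 77 78 79 80 81 82 83 84 85 86 87 88 89 90 91 92
 93 94 95 96]
[678.99 349.17 163.  ]
[682.79 277.59 163.  ]
[687.88 344.19 163.  ]
[671.86 343.98 163.  ]
[691.14 282.7  163.  ]
[675.21 280.97 163.  ]
(233, 53) [706.57 362.66  40.  ]
(528, 53) [719.75  98.42  40.  ]
(236, 203) [565.04 358.17  40.  ]
(499, 203) [579.49  89.03  40.  ]
```

Call:
step_arm:
  rows: "-30 -1 0 0 0 -0.4 0;-40 -2 -10 0 0 0 0;0 0 -35 0 0 0 0;0 0 -40 0 0 0 0;0 0 -25 0 0 0 0;0 0 0 0 0 0 0;0 0 0 0 0 0 0"

```text
time_s: 19.75
ee_pos: [521.5, 299.7, 311.9]
eef_rot: [-0.004, 0.72, -0.694, 0.001]
ft_force: [-0.5, 0.6, -1.2]
grip_width: 0.222
```

```bash
cat > gate.py <<'E'
from ori import *
s=r.sense();p=s["ee_pos"];a=np.radians(2.6);u=np.array([np.cos(a),np.sin(a)]);n=np.array([-u[1],u[0]])
q=s["eef_rot"];T=Ro.from_quat([q[1],q[2],q[3],q[0]])
tip=p+T.apply([0,-122,156]);bk=p+T.apply([0,53,156])
G=np.array([681.7,314,145]);d=tip-G
print("tip-gate world",d.round(2),"along %.2f left %.2f up %.2f"%(d[:2]@u,d[:2]@n,d[2]),"tip-back dz %.2f"%(tip-bk)[2])
print("rot fix",toyaw(-87.4),"F",s["ft_force"].round(1),"t",s["time_s"],"g",s["grip_width"].round(3),"qd",np.abs(s["qd"]).max().round(4))
E
python3 gate.py
```

```text
tip-gate world [-37.06  -9.35  11.85] along -37.45 left -7.66 up 11.85 tip-back dz 1.38Traceback (most recent call last):
  File "gate.py", line 7, in <module>
    print("rot fix",toyaw(-87.4),"F",s["ft_force"].round(1),"t",s["time_s"],"g",s["grip_width"].round(3),"qd",np.abs(s["qd"]).max().round(4))
                                                                                ^^^^^^^^^^^^^^^^^^^^^
AttributeError: 'float' object has no attribute 'round'
```

```bash
sed -i 's/s\["grip_width"\].round(3)/s["grip_width"]/' gate.py; python3 gate.py
```

```text
tip-gate world [-37.06  -9.35  11.85] along -37.45 left -7.66 up 11.85 tip-back dz 1.38
rot fix (array([-0.23,  0.44,  0.56]), np.float64(-87.96)) F [-0.5  0.6 -1.2] t 19.75 g 0.22171010261694352 qd 0.0235
```

Call:
step_arm:
  rows: "5 8 -8 -0.2 0.4 0.6 0;0 0 -3 0 0 0 0;0 0 0 0 0 0 0;0 0 0 0 0 0 0"

```text
time_s: 20.15
ee_pos: [528.5, 308.2, 304.9]
eef_rot: [-0.004, 0.723, -0.691, 0.002]
ft_force: [-0.1, 0.3, -1.7]
grip_width: 0.224
```

```bash
python3 gate.py
```

```text
tip-gate world [-30.08   0.27   4.91] along -30.03 left 1.63 up 4.91 tip-back dz 1.40
rot fix (array([-0.2 ,  0.45, -0.02]), np.float64(-87.38)) F [-0.1  0.3 -1.7] t 20.15 g 0.22358430266671028 qd 0.0068
```

Call:
step_arm:
  rows: "10 -1 -3 -0.2 0.5 0 0;10 0 -1 0 0.3 0 0;8 0 0 0 0 0 0;0 0 0 0 0 0 0"

```text
time_s: 20.55
ee_pos: [559.5, 307.1, 301.6]
eef_rot: [0.002, 0.723, -0.691, -0.002]
ft_force: [0.3, -0.0, -0.9]
grip_width: 0.219
```

```bash
python3 gate.py
```

```text
tip-gate world [-1.08 -1.28 -0.02] along -1.14 left -1.23 up -0.02 tip-back dz -0.88
rot fix (array([-0.02, -0.29, -0.02]), np.float64(-87.38)) F [ 0.3 -0.  -0.9] t 20.55 g 0.21853654488599575 qd 0.0096
```

Call:
step_arm:
  rows: "1.2 1.3 -0.6 0 -0.3 0 0;0 0 0 0 0 0 0;0 0 0 0 0 0 0"

```text
time_s: 20.85
ee_pos: [561.1, 308.3, 300.4]
eef_rot: [0.0, 0.723, -0.691, -0.0]
ft_force: [0.3, 0.0, -2.2]
grip_width: 0.222
```

```bash
python3 gate.py; python3 snap.py w17 wrist; python3 snap.py s17 side; python3 snap.py t17 top
python3 - <<'E'
import cv2,numpy as np
a=cv2.imread('pics/s17.png')[190:290,80:240];b=cv2.imread('pics/t17.png')[70:180,90:250]
cv2.imwrite('pics/s17z.png',cv2.resize(a,None,fx=5,fy=5,interpolation=cv2.INTER_CUBIC));cv2.imwrite('pics/t17z.png',cv2.resize(b,None,fx=5,fy=5,interpolation=cv2.INTER_CUBIC))
E
```

```text
tip-gate world [ 1.19 -0.2  -0.6 ] along 1.18 left -0.26 up -0.60 tip-back dz -0.06
rot fix (array([-0.  , -0.02,  0.01]), np.float64(-87.41)) F [ 0.3  0.  -2.2] t 20.85 g 0.22182581761052644 qd 0.0033
20.9 [561.02051947 308.31592169 300.44860743] [ 7.68489495e-05  7.22927175e-01 -6.90924217e-01 -1.40073556e-04]
20.95 [560.98961707 308.30103687 300.48822971] [ 1.03183526e-04  7.22923921e-01 -6.90927618e-01 -1.45100279e-04]
21.0 [561.01611519 308.30592928 300.53076324] [ 5.74655390e-05  7.22925123e-01 -6.90926372e-01 -1.07439925e-04]
```

View pics/s17z.png

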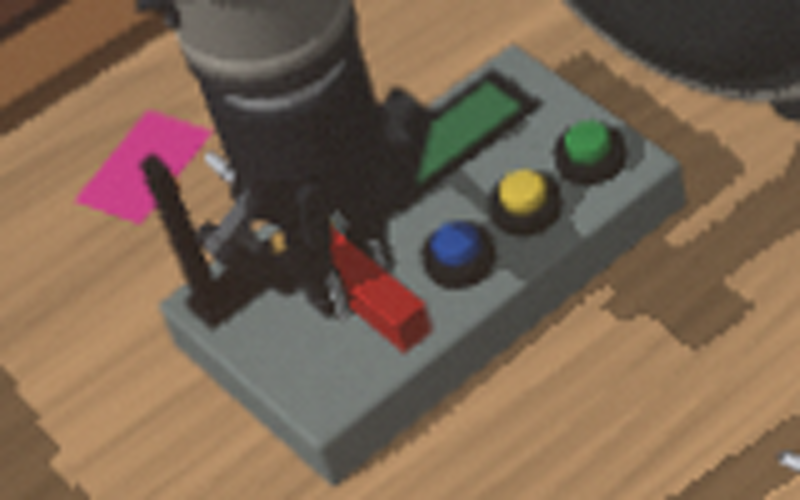

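View pics/t17z.png

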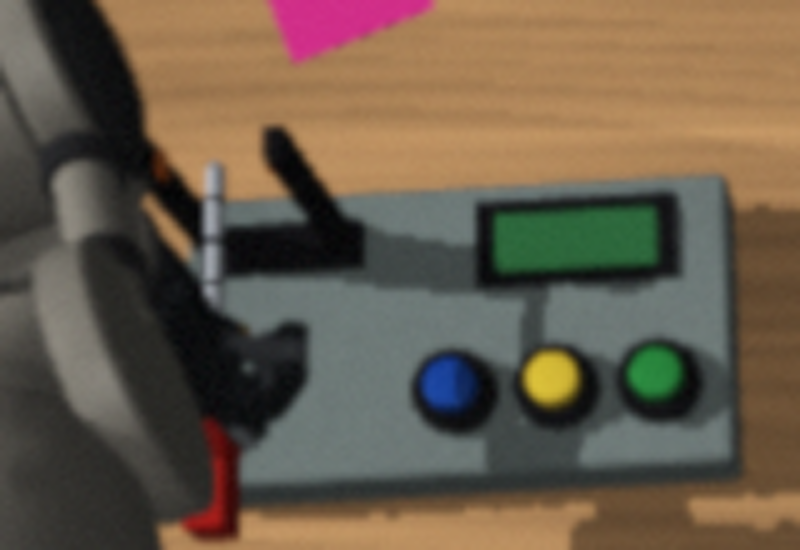

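View pics/w17.png

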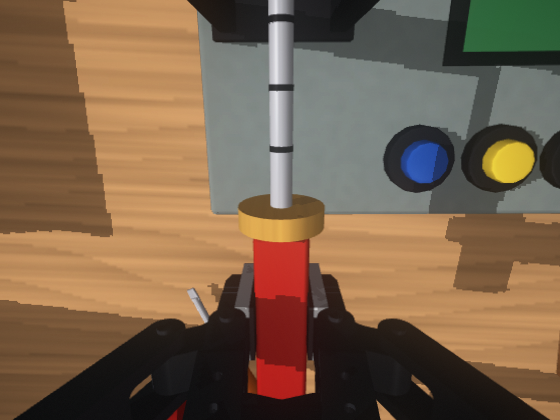

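The top view shows the tip at about (133,102.6) next to the left eye at about (122,103). I'll check this against the gate numerically.

Run:
```python
from blobs import *
np.set_printoptions(precision=2,suppress=True)
t=pickle.load(open("pics/t17.pkl","rb"))
im=cv2.imread("pics/t17.png");h=cv2.cvtColor(im,cv2.COLOR_BGR2HSV)
for v in range(98,125,2): 
    ix=np.where((h[v,124:142,1]<70)&(h[v,124:142,2]>110))[0]+124
    print(v,ix.tolist())
print("tip col vals",im[96:110,132].tolist(),im[96:110,133].mean(1))
print("proj gate",proj(t,[[681.7,314,145],[680.6,339.5,145],[682.9,288.5,145]]),"eyeblob",blobs("t17",(3,150,80),(16,255,255),(115,90,135,115),3))
for q in((133,102),(133,103)): print(onz(t,q,145))
```

```text
98 []
100 []
102 [132]
104 [131, 132, 133, 134]
106 [131, 132, 133, 134]
108 [131, 132, 133, 134]
110 [131, 132, 136, 137, 138, 139, 140, 141]
112 [131, 132, 133, 136, 137, 138, 139, 140, 141]
114 [131, 132, 133]
116 [131, 132, 133]
118 []
120 [128, 131, 132, 133]
122 [130, 131, 132, 133]
124 [131, 132, 133]
tip col vals [[91, 137, 179], [92, 138, 180], [92, 138, 181], [93, 139, 181], [94, 140, 183], [101, 139, 179], [122, 141, 161], [145, 147, 154], [164, 161, 162], [168, 163, 162], [168, 164, 163], [165, 162, 161], [153, 148, 147], [121, 117, 117]] [136.33 137.67 138.33 136.67 138.33 139.33 131.33 125.33 125.67 126.33
 125.67 127.33 114.33  86.33]
proj gate [[133.39 101.49]
 [122.22 102.05]
 [144.57 100.89]] eyeblob [(array([122.3, 101.8]), [122, 100, 2, 4, 6])]
[680.48 314.81 145.  ]
[678.06 314.66 145.  ]
```

```bash
python3 - <<'E'
from blobs import *
from ori import *
np.set_printoptions(precision=2,suppress=True)
for nm,z in(("w16",419.17-156),("w17",300.45-156)):
    w=pickle.load(open(f"pics/{nm}.pkl","rb"));im=cv2.imread(f"pics/{nm}.png");h=cv2.cvtColor(im,cv2.COLOR_BGR2HSV)
    P=[]
    for v in (30,60,110,130,165,185):
        ix=np.where((h[v,255:310,1]<45)&(h[v,255:310,2]>120))[0]+255
        P.append(onz(w,((ix.min()+ix.max())/2,v),z)[:2]); print(v,ix.min(),ix.max())
    P=np.array(P);l=np.polyfit(P[:,0],P[:,1],1)
    print(nm,"slope deg",np.degrees(np.arctan(l[0])),"y at 682",np.polyval(l,682))
E
python3 gate.py
```

```text
30 269 290
60 255 309
110 255 309
130 255 309
165 255 309
185 255 309
w16 slope deg 3.733815134564401 y at 682 317.5718081462829
30 269 287
60 255 309
110 255 309
130 255 309
165 255 309
185 255 309
w17 slope deg 3.598271552464835 y at 682 315.58102053296415
tip-gate world [ 1.15 -0.16 -0.5 ] along 1.15 left -0.22 up -0.50 tip-back dz -0.04
rot fix (array([-0.  , -0.01,  0.01]), np.float64(-87.41)) F [-0.1  0.2 -1.4] t 21.0 g 0.22262416452613257 qd 0.0015
```

Run:
```python
from blobs import *
np.set_printoptions(precision=2,suppress=True)
w=pickle.load(open("pics/w17.pkl","rb"));im=cv2.imread("pics/w17.png");g=cv2.cvtColor(im,cv2.COLOR_BGR2GRAY).astype(float)
P=[]
for v in (40,60,75,105,120,135,165,185,195):
    d=np.abs(np.gradient(g[v-2:v+3,255:310].mean(0)))
    a=255+np.argmax(d[:25]);b=285+np.argmax(d[30:]);P.append(onz(w,((a+b)/2,v),144.5)[:2]);print(v,a,b,P[-1])
P=np.array(P);l=np.polyfit(P[:,0],P[:,1],1);print(np.degrees(np.arctan(l[0])),np.polyval(l,682))
# gate base block, row ~35
print(g[35,195:230].astype(int),g[35,335:370].astype(int))
```

```text
40 268 293 [657.62 313.9 ]
60 269 293 [651.7  313.48]
75 269 293 [647.11 313.28]
105 269 293 [637.58 312.85]
120 270 293 [632.63 312.46]
135 270 292 [627.52 312.41]
165 270 292 [616.91 311.93]
185 270 292 [609.51 311.61]
195 270 285 [605.65 312.73]
1.9195512407395234 314.4209895875422
[138 138 139 122 133 134 132 131 127 126 125 126 125 124 124 125 123  69
  42  40  40  40  39  38  39  39  39  39  38  38  39  39  38  39  39] [29 30 29 28 29 29 29 29 28 30 30 28 29 28 29 28 30 28 40 73 77 78 77 78
 76 77 77 78 78 77 78 77 78 78 78]
```

Both cameras put the tip 1–2 mm towards +y from the gate midpoint. I'll trim by -1.2 mm in y, -0.4 in x and +0.5 in z.

Call:
step_arm:
  rows: "-0.4 -1.2 0.5 0 0 0 0;0 0 0 0 0 0 0;0 0 0 0 0 0 0;0 0 0 0 0 0 0"

```text
time_s: 21.4
ee_pos: [560.2, 307.1, 301.5]
eef_rot: [-0.0, 0.723, -0.691, -0.0]
ft_force: [-0.7, -0.5, -2.5]
grip_width: 0.224
```

```bash
python3 gate.py; python3 snap.py w18 wrist; python3 snap.py t18 top; python3 gate.py;python3 - <<'E'
import cv2,numpy as np
from h import *
im=cv2.imread('pics/t18.png');cv2.imwrite('pics/t18z.png',cv2.resize(im[85:140,105:165],None,fx=10,fy=10,interpolation=cv2.INTER_CUBIC))
g=cv2.imread('pics/t18.png').astype(int)
for v in(104,106,108): print((g[v,126:140,2]-g[v,126:140,0]).tolist())
for X in((682.9,313.8,144.5),(682,312.5,145)):print(proj(r.get_calibration('top'),[X]))
E
```

```text
tip-gate world [ 0.4  -1.29  0.47] along 0.34 left -1.31 up 0.47 tip-back dz 0.01
rot fix (array([-0.01,  0.  , -0.01]), np.float64(-87.39)) F [-0.7 -0.5 -2.5] t 21.4 g 0.2237254037646671 qd 0.0021
21.45 [560.23247569 307.11268458 301.47082266] [-1.19665572e-04  7.23033054e-01 -6.90813421e-01 -8.10392562e-05]
21.5 [560.24672849 307.08580575 301.44069941] [-8.01776735e-05  7.23024669e-01 -6.90822203e-01 -6.85725515e-05]
tip-gate world [ 0.42 -1.33  0.44] along 0.36 left -1.34 up 0.44 tip-back dz 0.00
rot fix (array([-0.01,  0.  , -0.01]), np.float64(-87.39)) F [ 0.5 -0.2 -1.6] t 21.5 g 0.22434579938558075 qd 0.0026
[76, 89, 91, 91, 78, 39, 6, -4, 18, 67, 89, 92, 93, 93]
[33, 70, 85, 91, 75, 33, 3, -7, 14, 63, 85, 91, 89, 89]
[3, 21, 49, 72, 71, 34, 4, -6, 12, 62, 85, 87, 89, 88]
[[133.57587927 101.08523603]]
[[134.0490361  101.35993044]]
```

View pics/t18z.png

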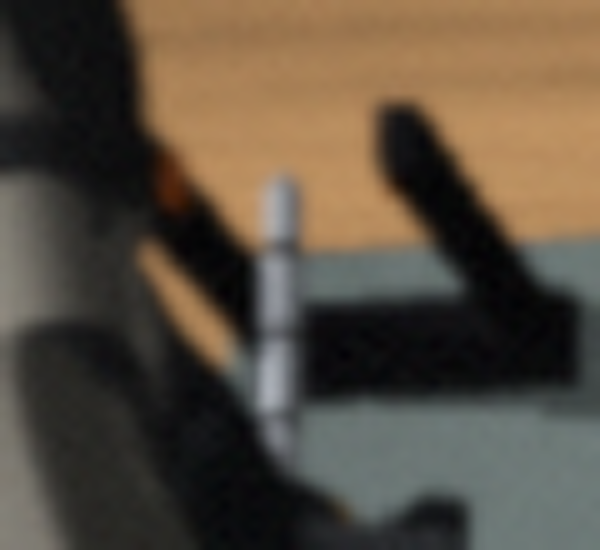

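The tip agrees with the gate midpoint to about 1 mm in every view. It is level, nothing touches it but the fingers, and the pose is steady. Handing in.

```bash
python3 -c "
from h import *
print(r.job_done()); s=r.sense();print(s['time_s'],s['ee_pos'],s['grip_width'])"
```

```text
the job is handed in; nothing more can be done
None
the job is handed in; nothing more can be done
```

The job is handed in, with everything done in the order asked. It took 21.5 s of the 72 s allowed.

- **Buttons:** I pressed green, then yellow, then blue, each to its hard stop. The pushes reached 20–33 N against a 4.5 N spring.
- **Gauge rod:** I lifted it by the red grip and pushed it into the pine guide's tube. The collar stopped against the rim, and a 30 N push moved it no further. I then drew it out until the tip was about 38 mm clear of the mouth.
- **Final pose:** The rod is held level in the gate (0.0 mm height difference between its ends), pointing in the reader's forward direction to within the ±0.3° I can measure. The top view puts the tip within about 1 mm of the midpoint between the eyes. The forces read before hand-in showed no contact beyond the rod's weight.

**Disagreement:** The arm's own readings put the tip 1.3 mm to one side of the midpoint. Both the wrist and top cameras had shown it 1–2 mm to the other side before my last small trim, so I followed the cameras. The gap is within the 2 mm calibration tolerance.

**Not checked:** The glue bottle, offcut and screwdriver were not compared against the first pictures. My path stayed clear of them.

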